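Sort full and empty terminal cases by weight and bar the kit tray

ROBOT

A 6-joint arm with a two-finger parallel gripper is mounted at the origin on the work surface. World frame = base frame: x ahead of the robot, y to its left, z up, the work surface at z = 0. Lengths are in m, angles in rad, forces in N, time in s.
With the tool pointing down it reaches from about 0.275 to 0.85 m from the base axis. Payload 19 kg.
Tool frame: the origin (TCP) lies at the very end of the fingers, on their centre line; the grasp point (between the pads) lies 19 mm behind it (r.grip_point_offset is the distance from the TCP to the grasp point, in m); z points along the fingers, y is the line along which they close (so a half turn about z gives the same grasp; the last joint's range is limited). The gripper opens to 85 mm and grips with 20 to 120 N. Pads are 22 mm wide; open, the fingers measure 114 mm over their backs; the gripper's body (76 mm by 85 mm) begins 54 mm behind the grasp point. The pads swing forward as they close: fully open they stand 13 mm farther back than shut.
Start: joints at [1.057, 0.15, 1.437, -0, 1.554, -0.134], TCP at [0.213, 0.534, 0.201] pointing down, gripper open.
Joint ranges: [-2.8, 2.8], [-0.68, 2.1], [0.12, 2.68], [-1.39, 4.53], [0.16, 2.79], [-2.81, 2.81]. Speed limits (rad/s): [1.89, 1.89, 2.22, 3.01, 3.01, 3.01].

INTERFACE

Orientations are given as a 3x3 rotation matrix whose columns are the frame's x, y, z axes.
In Python, from station import r gives the robot as it stands.
- The arm moves only by the tool move_arm, never from a script. Its argument "increments" is a list of rows, each a list of 4 numbers: the shift along the tool's x, y, z in mm, then the turn about the tool's z in rad. In form: [[dx, dy, dz, yaw], ...]. A call has 1 to 10 rows; each row shifts and turns the commanded pose from where the row before left it, along the tool's axes as they then stand; what a row does not reach is not made up. A row lasts 1/12 s, in which the tool goes at most 41.7 mm and 7.16 degrees, less where a joint would pass 70% of its speed; a pose out of reach is approached as far as the arm can. A call is refused whole if a number of a shift passes 41.7 or a number of a turn 0.125, either way. A call with a gripper value outside its range is refused whole. "fingers" is the closure, from -1 (fully open) to 1 (shut), set as the call begins (left out, the last holds). The fingers move at their own pace and stop on an object; the grip force is fixed at half the most. Time passes only in rows, so rows that do not move let the fingers close. It gives the time, the measured TCP pose, the force, the opening and the grip force at its end, in the units of the state.
- r.get_state(): the state, without advancing time (a new reading comes with each control period).
- r.grab_frame(name): name is "scene" or "top" or "wrist"; returns a dict with "img" (420x560x3 uint8, red, green, blue), "mtx" (3x3 intrinsics, pixels), "k1" (the pictures are not rectified: a ray, as slopes to the right and down, at radius r is drawn at 1 + k1 r^2 times it, then the intrinsics apply), "rvec" (rotation vector, rad) and "tvec" (3), from world to camera coordinates, as OpenCV has them. Camera axes: x right, y down, z forward; pixel columns grow to the right and rows downward; lengths in m; the calibration is good to about 2 mm. A picture is of the moment at which its call begins. There is no depth.
- r.close_job(): hands the job in; it is judged then, once.
The state is a dict: "t": time; "joint_positions": joint angles; "qd": joint speeds; "joint_torque": joint torques, N m; "ee_pos": TCP position; "orientation": TCP orientation; "ft_force": force on the tool from outside, world axes, zero at the start; "moment": the same for the moment, N m; "finger_gap": finger opening in m; "gripper_force": force on a finger pad.
Only numpy, scipy, OpenCV 4.12 (cv2) and the standard library are available. Lean on these libraries where they do the work, as an engineer would, in place of code of your own. Each camera call takes 0.05 s, during which the arm holds its last target. There are 200 camera calls.

TASK

First take the retaining bar off the kit tray (the tray with a notched metal bar support at each side) and lay it aside on the bench. The closed grey terminal cases on the bench look alike, but some are full and some empty: lift each to feel its weight, and lay the full, heavy ones flat in the compartments of the kit tray and the empty, light ones flat in the compartments of the plain return tray, one case to a compartment. Only when every case is stowed, lay the bar back across the kit tray, fully down in both supports; set the cases and the bar down rather than dropping them, and leave the other things on the bench undisturbed.

Things in the scene. Friction and masses are not known exactly. Their poses are not given: they have to be found in the camera images.
- case_1: closed grey plastic case 104 (its x) x 44 (y) x 24 mm (z); grip rib on the lid 50 long (x) x 12 wide (y), from 24 up to 42 mm; origin at the centre of the underside; all look alike, but some are full (about 0.40 kg) and some empty (about 0.07 kg), give or take 15 %: which is which cannot be seen; may be absent
- case_2: closed grey plastic case 104 (its x) x 44 (y) x 24 mm (z); grip rib on the lid 50 long (x) x 12 wide (y), from 24 up to 42 mm; origin at the centre of the underside; all look alike, but some are full (about 0.40 kg) and some empty (about 0.07 kg), give or take 15 %: which is which cannot be seen; may be absent
- case_3: closed grey plastic case 104 (its x) x 44 (y) x 24 mm (z); grip rib on the lid 50 long (x) x 12 wide (y), from 24 up to 42 mm; origin at the centre of the underside; all look alike, but some are full (about 0.40 kg) and some empty (about 0.07 kg), give or take 15 %: which is which cannot be seen; may be absent
- case_4: closed grey plastic case 104 (its x) x 44 (y) x 24 mm (z); grip rib on the lid 50 long (x) x 12 wide (y), from 24 up to 42 mm; origin at the centre of the underside; all look alike, but some are full (about 0.40 kg) and some empty (about 0.07 kg), give or take 15 %: which is which cannot be seen; may be absent
- case_5: closed grey plastic case 104 (its x) x 44 (y) x 24 mm (z); grip rib on the lid 50 long (x) x 12 wide (y), from 24 up to 42 mm; origin at the centre of the underside; all look alike, but some are full (about 0.40 kg) and some empty (about 0.07 kg), give or take 15 %: which is which cannot be seen; may be absent
- case_6: closed grey plastic case 104 (its x) x 44 (y) x 24 mm (z); grip rib on the lid 50 long (x) x 12 wide (y), from 24 up to 42 mm; origin at the centre of the underside; all look alike, but some are full (about 0.40 kg) and some empty (about 0.07 kg), give or take 15 %: which is which cannot be seen; may be absent
- kit_tray: fixed white tray 126 (its x) x 192 mm (y); three compartments at x = 0, y = -64, 0, +64 mm, each 112 (x) x 50 (y) inside; floor 4 mm thick, walls up to 18 mm; origin at the centre of the underside; a metal bar support at each side (y = +-96 to 119, x = 22 to 58) with a notch: seat 34 high, x = 26 to 54, closed at y = +-114, cheeks up to 50 mm; for full cases
- bar_seat (a point): point of the kit tray midway between the two notches at the height of their seats (tray x = 40, y = 0, z = 34 mm), axes as the tray: where the bar's origin lies when it is seated
- return_tray: fixed white tray 126 (its x) x 192 mm (y); three compartments at x = 0, y = -64, 0, +64 mm, each 112 (x) x 50 (y) inside; floor 4 mm thick, walls up to 18 mm; origin at the centre of the underside; no bar supports; for the empty cases
- retaining_bar: aluminium retaining bar 220 (its x) x 20 (y) x 10 mm (z) with a grip block on the middle of its top, 44 long (x) x 14 wide (y), from 10 up to 32 mm; 0.16 kg; origin at the centre of the underside; starts lying in the kit tray's supports
- tape_roll: roll of black tape lying flat, 68 mm across, 22 mm high; not part of the job, leave alone
- terminal_jar: jar of terminals, 52 mm across, 60 mm high; not part of the job, leave alone
- side_cutters: small side cutters lying flat, about 140 mm long, origin at the middle; not part of the job, leave alone
- connector_shell: black connector shell 45 x 32 x 22 mm; not part of the job, leave alone
There are look-alikes about, which are no part of the job. Leave any turquoise look-alike of the case_4 alone.

How it is judged:
By the outcome, as a careful person would: the job done as asked, in the order asked, and still so for the second after the job is handed in, with the robot touching nothing.
Of case_1, case_2, case_3, case_4, case_5, case_6 only 4 to 6 are there at a start; the rules pass over those that are not, and their reading is None.
At some moment in a run one of case_1, case_2, case_3, case_4, case_5, case_6, retaining_bar may be knocked a few centimetres aside while the robot is not near it.
It also fails if it takes over 210 s, if anything falls off the work surface, if the arm or the gripper's body presses on something with over 40 N, if the wrist force passes 120 N, or if a joint passes its speed limit or range.

## Working session

There is one attempt and no reset: what is moved stays moved. The work goes in short steps, Python scripts to look and compute and a tool call to move; the robot and the scene stay as the last step left them, time stands still between calls to the robot, and variables do not carry over. Pictures are saved under pics/ and viewed, at most 14 in all, crops included, and the job is handed in when it is done.

Besides the shell and the picture viewer there is one more tool, called after ">>>" by a JSON object that holds its "fn" and its "kwargs", one argument or row to a line. move_arm: Moves the arm, as the interface text tells. Its arguments: {"type":"object","properties":{"increments":{"type":"array","items":{"type":"array","items":{"type":"number"}}},"fingers":{"type":"number"}},"required":["increments"]}

```bash
ls; mkdir -p pics
python3 - <<'E'
from station import r
import cv2
s=r.get_state(); print(s)
for n in("top","scene"):
    f=r.grab_frame(n); cv2.imwrite(f"pics/{n}0.png",cv2.resize(f["img"][:,:,::-1],(800,600),interpolation=cv2.INTER_CUBIC)); print(n,f["mtx"],f["k1"],f["rvec"],f["tvec"])
E
```

```text
pics
{'t': 0.0, 'joint_positions': array([ 1.05699140e+00,  1.50967563e-01,  1.43802540e+00, -1.07942860e-05,
        1.55377784e+00, -1.34009676e-01]), 'qd': array([-0.00051083,  0.00012049,  0.00179684,  0.00059728, -0.00051718,
       -0.00100241]), 'joint_torque': array([-3.42029518e-03, -7.13033581e+01, -5.70867598e+01, -5.54190046e-04,
        9.19584534e-03,  2.22451877e-05]), 'ee_pos': array([0.21306026, 0.53377261, 0.20038878]), 'orientation': array([[-9.28740592e-01,  3.70729804e-01, -5.69654789e-04],
       [ 3.70730213e-01,  9.28740031e-01, -1.03133233e-03],
       [ 1.46715574e-04, -1.16902844e-03, -9.99999306e-01]]), 'ft_force': array([-0.35350898, -0.43974174,  0.25404198]), 'moment': array([-0.01531155, -0.00469766, -0.03291603]), 'gripper_force': 0.0, 'finger_gap': 0.08519108395625598}
top [[392.36456652   0.         273.86658842]
 [  0.         392.36456652 206.89536813]
 [  0.           0.           1.        ]] -0.10168389570137504 [ 2.15768879 -2.16291173  0.15911659] [-0.02432695  0.4900459   1.10907081]
scene [[385.03462483   0.         277.07682795]
 [  0.         385.03462483 210.07002202]
 [  0.           0.           1.        ]] 0.0034882918054525984 [ 2.23952612  0.86602143 -0.37255098] [-0.34530843 -0.1935238   1.29574765]
```

View pics/top0.png

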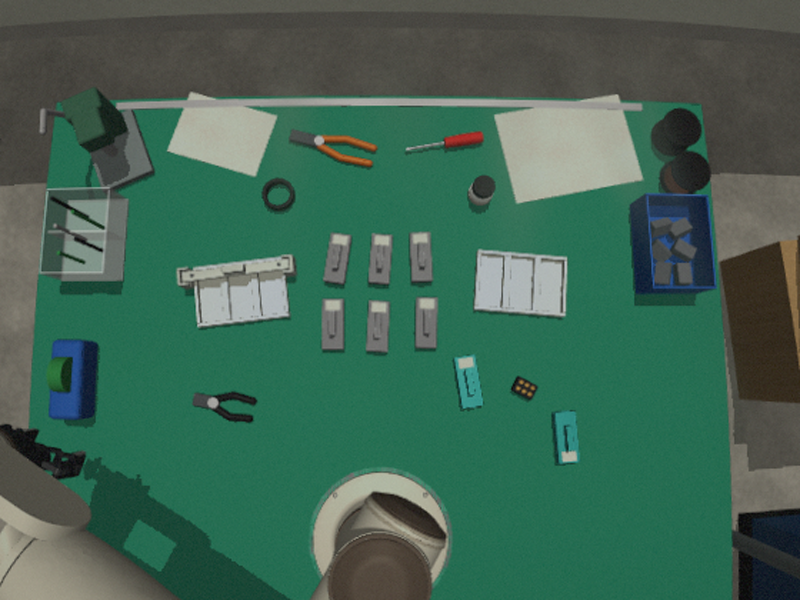

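View pics/scene0.png

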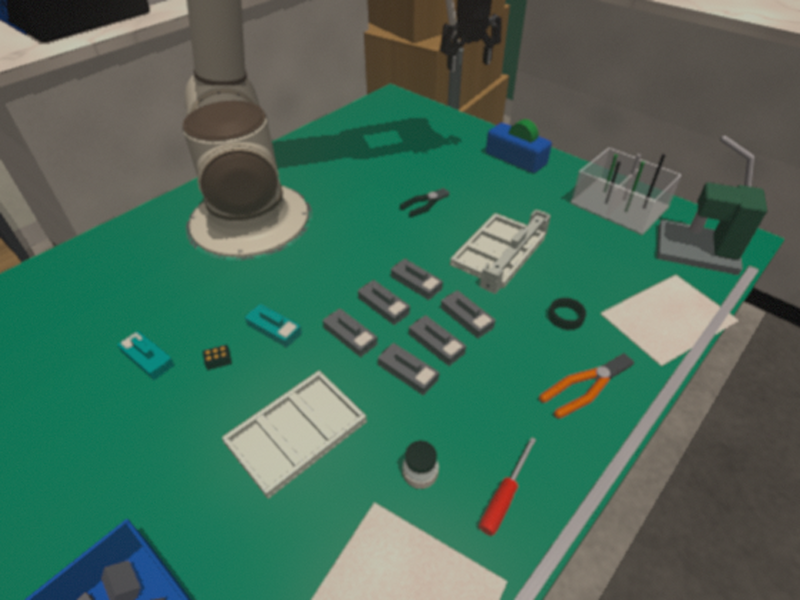

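Both pictures show six grey cases, in top-view pixels (337,258), (381,258), (421,256), (332,324), (377,326) and (427,323). The turquoise look-alikes at (468,382) and (566,437) are to be left alone. The kit tray with its bar is at (240,290) and the return tray at (520,283). Next I fit silhouettes in both cameras.

```bash
cat > h.py <<'E'
import numpy as np, cv2
from scipy.optimize import minimize
from station import r
def proj(f,P):
    R=cv2.Rodrigues(f["rvec"])[0]; c=np.asarray(P,float)@R.T+f["tvec"]; s=c[:,:2]/c[:,2:]
    s=s*(1+f["k1"]*(s**2).sum(1,keepdims=True)); K=f["mtx"]
    return s*[K[0,0],K[1,1]]+[K[0,2],K[1,2]]
def ray(f,uv,z):
    K=f["mtx"]; d=(np.asarray(uv,float)-[K[0,2],K[1,2]])/[K[0,0],K[1,1]]; s=d.copy()
    for _ in range(8): s=d/(1+f["k1"]*(s**2).sum())
    R=cv2.Rodrigues(f["rvec"])[0]; o=-R.T@f["tvec"]; v=R.T@[*s,1]
    return o+v*(z-o[2])/v[2]
def box(x0,x1,y0,y1,z0,z1): return np.array([[x,y,z] for x in(x0,x1) for y in(y0,y1) for z in(z0,z1)])/1000
CASE=[box(-52,52,-22,22,0,24),box(-25,25,-6,6,24,42)]
TRAY=[box(-63,63,-96,96,0,18)]
SUP=[box(22,58,96,119,0,34),box(22,58,-119,-96,0,34)]+[box(22,58,s*116.5-2.5,s*116.5+2.5,0,50) for s in(1,-1)]+[box(a,a+4,min(s*96,s*119),max(s*96,s*119),0,50) for s in(1,-1) for a in(22,54)]
BARX=[box(-110,110,-10,10,0,10),box(-22,22,-7,7,10,32)]
BAR_IN=[box(30,50,-110,110,34,44),box(33,47,-22,22,44,66)]
KIT=TRAY+SUP
def place(parts,p,z=0):
    c,s=np.cos(p[2]),np.sin(p[2]); R=np.array([[c,-s,0],[s,c,0],[0,0,1]]); return [q@R.T+[p[0],p[1],z] for q in parts]
S=4
def render(f,parts,p,z,roi):
    x0,y0,x1,y1=roi; m=np.zeros(((y1-y0)*S,(x1-x0)*S),np.uint8)
    for q in place(parts,p,z):
        h=cv2.convexHull(((proj(f,q)+.5-[x0,y0])*S).astype(np.float32))
        cv2.fillConvexPoly(m,np.round(h*16).astype(np.int32),1,shift=4)
    return m
def fit(views,parts,p0,z=0,pad=8):
    """views: list of (frame, soft mask float 0..1)"""
    V=[]
    for f,m in views:
        uv=np.vstack([proj(f,q) for q in place(parts,p0,z)]); a=np.maximum(np.floor(uv.min(0)-pad),0).astype(int); b=np.ceil(uv.max(0)+pad).astype(int); b=np.minimum(b,[560,420])
        V.append((f,(*a,*b),cv2.resize(m[a[1]:b[1],a[0]:b[0]],None,fx=S,fy=S,interpolation=cv2.INTER_LINEAR)))
    def cost(d):
        p=p0+d*np.array([.01,.01,.1]); t=0
        for f,roi,m in V:
            g=render(f,parts,p,z,roi).astype(np.float32); t+=1-np.minimum(g,m).sum()/np.maximum(g,m).sum()
        return t/len(V)
    best=min((minimize(cost,np.zeros(3),method="Nelder-Mead",options=dict(initial_simplex=np.array([[-.5*k,-.5*k,-.5*k],[k,0,0],[0,k,0],[0,0,k]]),xatol=.003,fatol=1e-5)) for k in(1,-.5)),key=lambda o:o.fun)
    return p0+best.x*np.array([.01,.01,.1]),best.fun
def mask(img,white=False):
    i=img.astype(float); sat=(i.max(2)-i.min(2))/(i.max(2)+1)
    return np.clip((.5-sat)/.2,0,1).astype(np.float32)
E
python3 - <<'E'
from h import *
T=r.grab_frame("top"); C=r.grab_frame("scene"); np.save("f0.npy",[T,C],allow_pickle=True)
mt,mc=mask(T["img"]),mask(C["img"])
cv2.imwrite("pics/mask.png",np.vstack([mt,mc])[::2,::2]*255)
for n,u in zip("abcdef",[(337,258),(381,258),(421,256),(332,324),(377,326),(427,323)]):
    p=ray(T,np.array(u)*.7,.024); p0=np.array([p[0],p[1],0])
    print(n,*[(np.round(o[0],4),round(o[1],3)) for o in(fit([(T,mt)],CASE,p0),fit([(C,mc)],CASE,p0),fit([(T,mt),(C,mc)],CASE,p0))])
for n,u,P in(("ret",(521,283),TRAY),("kit",(242,293),KIT+BAR_IN)):
    p=ray(T,np.array(u)*.7,.018); p0=np.array([p[0],p[1],0])
    print(n,*[(np.round(o[0],4),round(o[1],3)) for o in(fit([(T,mt)],P,p0),fit([(C,mc)],P,p0),fit([(T,mt),(C,mc)],P,p0))])
E
```

```text
a (array([ 0.5727,  0.088 , -0.1428]), np.float64(0.066)) (array([ 0.5728,  0.0893, -0.1493]), np.float64(0.546)) (array([ 0.5727,  0.0881, -0.1419]), np.float64(0.307))
b (array([ 0.5714, -0.0024, -0.0738]), np.float64(0.064)) (array([ 0.5708, -0.0007, -0.072 ]), np.float64(0.594)) (array([ 0.5713, -0.0023, -0.0729]), np.float64(0.331))
c (array([ 0.5755, -0.087 ,  0.0309]), np.float64(0.064)) (array([ 0.5751, -0.0849,  0.0454]), np.float64(0.436)) (array([ 0.5758, -0.0868,  0.0371]), np.float64(0.253))
d (array([0.4348, 0.0963, 0.0043]), np.float64(0.046)) (array([ 0.4355,  0.0972, -0.015 ]), np.float64(0.454)) (array([0.4348, 0.0963, 0.0046]), np.float64(0.252))
e (array([ 0.4305,  0.0029, -0.054 ]), np.float64(0.062)) (array([ 0.4308,  0.0047, -0.0689]), np.float64(0.521)) (array([ 0.4304,  0.003 , -0.057 ]), np.float64(0.294))
f (array([ 0.4374, -0.0965, -0.0371]), np.float64(0.061)) (array([ 0.4381, -0.0946, -0.0494]), np.float64(0.329)) (array([ 0.4373, -0.0961, -0.0372]), np.float64(0.201))
ret (array([ 0.5206, -0.297 , -0.079 ]), np.float64(0.031)) (array([ 0.5214, -0.2963, -0.0808]), np.float64(0.051)) (array([ 0.521 , -0.2967, -0.0805]), np.float64(0.042))
kit (array([0.5029, 0.2895, 0.1191]), np.float64(0.031)) (array([0.5043, 0.2894, 0.1135]), np.float64(0.139)) (array([0.5033, 0.2901, 0.1212]), np.float64(0.086))[ WARN:0@1.076] global loadsave.cpp:1063 imwrite_ Unsupported depth image for selected encoder is fallbacked to CV_8U.
```

The two cameras agree to within about 1.5 mm. All sizes and heights are consistent. Next I write a planning helper.

```bash
cat >> h.py <<'E'
RET=np.array([.521,-.2967,-.080]); KITP=np.array([.5033,.2899,.119])
def at(p,x,y): return p[0]+np.cos(p[2])*x-np.sin(p[2])*y, p[1]+np.sin(p[2])*x+np.cos(p[2])*y
def state():
    s=r.get_state(); O=s["orientation"]; return s,s["ee_pos"],np.arctan2(O[1,0],O[0,0])
def plan(x,y,z,psi,cur=None):
    """world target -> yaw needed, then tool-frame shift (mm) in the turned frame"""
    s,p,a=state()
    if cur is not None: p,a=np.array(cur[:3]),cur[3]
    d=-(psi-a); d=(d+np.pi)%(2*np.pi)-np.pi; n=a-d
    v=(np.array([x,y,z])-p)*1000; c,t=np.cos(n),np.sin(n)
    sh=np.array([c*v[0]+t*v[1], t*v[0]-c*v[1], -v[2]])
    print("yaw %.4f"%d,"shift",sh.round(1),"norm %.0f"%np.hypot(*sh[:2]))
E
python3 - <<'E'
from h import *
x,y=at(KITP,40,0) if 0 else at(KITP,.04,0); print(x,y)
plan(x,y,.2,KITP[2]+np.pi/2)
E
```

```text
0.543017114065477 0.2946487735584974
yaw 1.0720 shift [-276.7  299.2    0.7] norm 408
```

>>> {"fn": "move_arm", "kwargs": {
  "increments": [
    [0,0,0,0.1191],
    [0,0,0,0.1191],
    [0,0,0,0.1191],
    [0,0,0,0.1191],
    [0,0,0,0.1191],
    [0,0,0,0.1191],
    [0,0,0,0.1191],
    [0,0,0,0.1191],
    [0,0,0,0.1191]
  ],
  "fingers": -1
}}

```text
t: 0.95
ee_pos: [0.2131, 0.5339, 0.2008]
orientation: [[-0.113, 0.994, -0.0], [0.994, 0.113, -0.0], [-0.0, -0.0, -1.0]]
ft_force: [0.1, 0.2, 0.8]
finger_gap: 0.0855
gripper_force: 0.0
```

>>> {"fn": "move_arm", "kwargs": {
  "increments": [
    [-27.7,29.9,0,0],
    [-27.7,29.9,0,0],
    [-27.7,29.9,0,0],
    [-27.7,29.9,0,0],
    [-27.7,29.9,0,0],
    [-27.7,29.9,0,0],
    [-27.7,29.9,0,0],
    [-27.7,29.9,0,0],
    [-27.7,29.9,0,0],
    [-27.7,29.9,0,0]
  ]
}}

```text
t: 1.78
ee_pos: [0.5443, 0.2929, 0.2009]
orientation: [[-0.119, 0.993, -0.0], [0.993, 0.119, -0.0], [-0.0, -0.0, -1.0]]
ft_force: [-0.8, 1.0, -0.0]
finger_gap: 0.0851
gripper_force: 0.0
```

>>> {"fn": "move_arm", "kwargs": {
  "increments": [
    [0,0,0,0],
    [0,0,0,0],
    [0,0,0,0],
    [0,0,0,0]
  ],
  "fingers": 0
}}

```text
t: 2.12
ee_pos: [0.5422, 0.2952, 0.201]
orientation: [[-0.12, 0.993, -0.0], [0.993, 0.12, 0.0], [0.0, -0.0, -1.0]]
ft_force: [0.3, 0.5, 0.1]
finger_gap: 0.0428
gripper_force: 0.0
```

Run:
```python
from h import *
s,p,a=state(); print(p,a,s["finger_gap"],s["ft_force"])
f=r.grab_frame("wrist"); im=f["img"].copy()
for q in place(KIT+BAR_IN,KITP):
    cv2.polylines(im,[np.round(cv2.convexHull(proj(f,q).astype(np.float32))).astype(int)],True,(255,0,0))
cv2.imwrite("pics/w1.png",im[:,:,::-1]); plan(*at(KITP,.04,0),.1,KITP[2]+np.pi/2)
```

```text
[0.54217028 0.29520736 0.20104714] 1.690875094787088 0.042750124507278026 [0.26037062 0.54468456 0.08633897]
yaw 0.0015 shift [ -0.8   0.8 101.2] norm 1
```

View pics/w1.png

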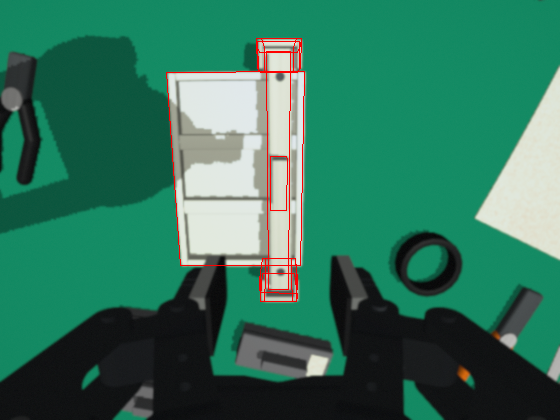

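The wrist view shows the bar and tray outlines lying right on the model, so the fit is confirmed: bar block at (280,183), bar ends at (280,60) and (278,285). I descend and grip.

>>> {"fn": "move_arm", "kwargs": {
  "increments": [
    [-0.8,0.8,30,0],
    [0,0,30,0],
    [0,0,30,0],
    [0,0,30,0],
    [0,0,15,0],
    [0,0,10,0],
    [0,0,8,0],
    [0,0,0,0],
    [0,0,0,0]
  ]
}}

```text
t: 2.92
ee_pos: [0.544, 0.2942, 0.0489]
orientation: [[-0.119, 0.993, 0.001], [0.993, 0.119, 0.0], [0.0, 0.001, -1.0]]
ft_force: [1.0, 0.6, 0.5]
finger_gap: 0.0425
gripper_force: 0.0
```

>>> {"fn": "move_arm", "kwargs": {
  "increments": [
    [0,0,0,0],
    [0,0,0,0],
    [0,0,0,0],
    [0,0,0,0],
    [0,0,0,0],
    [0,0,0,0]
  ],
  "fingers": 1
}}

```text
t: 3.42
ee_pos: [0.5439, 0.2938, 0.0481]
orientation: [[-0.119, 0.993, 0.0], [0.993, 0.119, 0.0], [0.0, 0.0, -1.0]]
ft_force: [-0.1, -0.4, -0.1]
finger_gap: -0.0
gripper_force: 0.0
```

>>> {"fn": "move_arm", "kwargs": {
  "increments": [
    [0,0,-3,0],
    [0,0,-5,0],
    [0,0,-10,0],
    [0,0,-15,0],
    [0,0,-20,0],
    [0,0,-20,0],
    [0,0,0,0],
    [0,0,0,0],
    [0,0,0,0]
  ]
}}

```text
t: 4.17
ee_pos: [0.5437, 0.2937, 0.121]
orientation: [[-0.119, 0.993, 0.0], [0.993, 0.119, -0.0], [-0.0, -0.0, -1.0]]
ft_force: [0.5, -0.3, 0.3]
finger_gap: -0.0001
gripper_force: 0.0
```

The fingers closed on nothing, so I look again.

Run:
```python
from h import *
s,p,a=state(); print(p,a)
W=r.grab_frame("wrist"); T=r.grab_frame("top")
im=W["img"].copy()
for q in place(KIT+BAR_IN,KITP):
    cv2.polylines(im,[np.round(cv2.convexHull(proj(W,q).astype(np.float32))).astype(int)],True,(255,0,0))
print(proj(W,np.array([p])), proj(W,np.array([p+[0,0,.019]])))
t=cv2.resize(T["img"][160:260,110:240],None,fx=4,fy=4)
t=np.vstack([t,np.zeros((20,520,3),np.uint8)])
cv2.imwrite("pics/w2.png",cv2.resize(np.hstack([im,t[:420,:240*2]]) ,(800,323))[:,:,::-1])
```

```text
[0.54374573 0.2937265  0.12103463] 1.6899172220277061
[[276.6369492 244.1071063]] [[276.45431324 259.868649  ]]
```

View pics/w2.png

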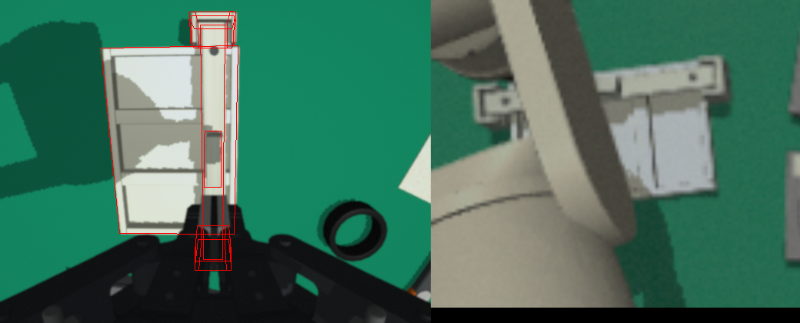

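Run:
```python
from h import *
W=r.grab_frame("wrist"); a=cv2.resize(W["img"][50:320,200:340],None,fx=2.2,fy=2.2,interpolation=cv2.INTER_CUBIC)
b=cv2.resize(cv2.imread("pics/w1.png")[30:300,240:320,::-1],None,fx=2.2,fy=2.2,interpolation=cv2.INTER_CUBIC)
cv2.imwrite("pics/w3.png",np.hstack([a,b])[:,:,::-1])
```

```text
(no output)
```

View pics/w3.png

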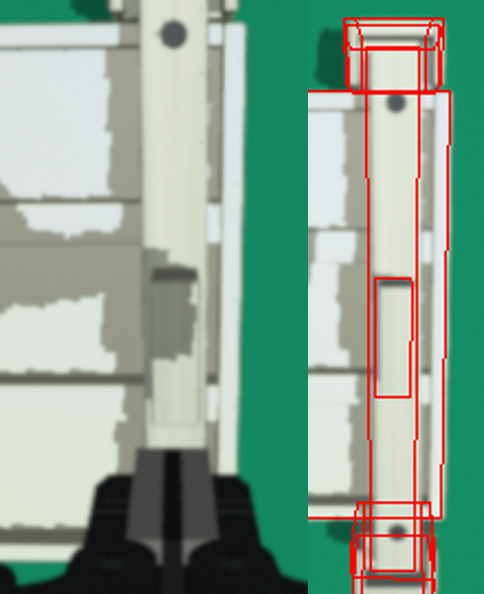

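The block lies where the model has it, but the fingertips appear higher than the reported TCP. I check the tip projection.

Run:
```python
from h import *
s,p,a=state(); W=r.grab_frame("wrist"); R=cv2.Rodrigues(W["rvec"])[0]; O=s["orientation"]
print("cam in tool",(O.T@(-R.T@W["tvec"]-p)).round(4),"cam z axis in tool",(O.T@R[2]).round(3))
for dx in(-.011,0,.011):
  for dz in(0,-.01,-.02,-.03): print(dx,dz,proj(W,(p+O@[dx,0,dz])[None]).round(1))
print(s["finger_gap"],s["joint_positions"],p)
```

```text
cam in tool [ 0.069   0.0008 -0.1729] cam z axis in tool [-0.276 -0.001  0.961]
-0.011 0 [[276.6 264.4]]
-0.011 -0.01 [[276.5 273.2]]
-0.011 -0.02 [[276.4 283. ]]
-0.011 -0.03 [[276.3 293.9]]
0 0 [[276.6 244.1]]
0 -0.01 [[276.5 252. ]]
0 -0.02 [[276.4 260.8]]
0 -0.03 [[276.3 270.6]]
0.011 0 [[276.6 223.1]]
0.011 -0.01 [[276.5 230. ]]
0.011 -0.02 [[276.4 237.7]]
0.011 -0.03 [[276.3 246.3]]
-0.00023172562897736716 [ 3.70722462e-01  2.77532644e-01  1.44853883e+00 -1.20023836e-04
  1.41688755e+00  2.51650833e-01] [0.54350392 0.29360972 0.12022137]
```

>>> {"fn": "move_arm", "kwargs": {
  "increments": [
    [0,-39,0,0],
    [0,-39,0,0],
    [0,-39,0,0],
    [0,-38,0,0],
    [0,0,20,0],
    [0,0,20,0],
    [0,0,20,0],
    [0,0,10,0],
    [0,0,0,0],
    [0,0,0,0]
  ]
}}

```text
t: 5.2
ee_pos: [0.39, 0.2753, 0.0511]
orientation: [[-0.119, 0.993, -0.001], [0.993, 0.119, -0.001], [-0.0, -0.001, -1.0]]
ft_force: [0.0, -0.2, 1.1]
finger_gap: 0.0002
gripper_force: 0.0
```

>>> {"fn": "move_arm", "kwargs": {
  "increments": [
    [0,0,4,0],
    [0,0,4,0],
    [0,0,4,0],
    [0,0,4,0],
    [0,0,4,0],
    [0,0,0,0]
  ]
}}

```text
t: 5.7
ee_pos: [0.3896, 0.2752, 0.0302]
orientation: [[-0.119, 0.993, -0.001], [0.993, 0.119, -0.001], [-0.0, -0.001, -1.0]]
ft_force: [-0.3, -0.5, 0.1]
finger_gap: 0.0003
gripper_force: 0.0
```

Run:
```python
from h import *
s,p,a=state(); W=r.grab_frame("wrist"); print(p,s["ft_force"],s["finger_gap"])
T=r.grab_frame("scene")
b=cv2.resize(T["img"][80:260,260:400],None,fx=2.33,fy=2.33,interpolation=cv2.INTER_CUBIC)
cv2.imwrite("pics/w4.png",np.hstack([W["img"][:,100:460],b[:420]])[:,:,::-1])
```

```text
[0.38961308 0.27515356 0.03017435] [-0.29084138 -0.5249509   0.09975242] 0.0003141118808153616Traceback (most recent call last):
  File "<stdin>", line 5, in <module>
    return _nx.concatenate(arrs, 1, dtype=dtype, casting=casting)
           ~~~~~~~~~~~~~~~^^^^^^^^^^^^^^^^^^^^^^^^^^^^^^^^^^^^^^^
ValueError: all the input array dimensions except for the concatenation axis must match exactly, but along dimension 0, the array at index 0 has size 420 and the array at index 1 has size 419
```

Nothing touched yet at a reported z of 0.030, so I probe on down.

>>> {"fn": "move_arm", "kwargs": {
  "increments": [
    [0,0,4,0],
    [0,0,4,0],
    [0,0,4,0],
    [0,0,4,0],
    [0,0,4,0],
    [0,0,4,0],
    [0,0,0,0]
  ]
}}

```text
t: 6.38
ee_pos: [0.3895, 0.2751, 0.0061]
orientation: [[-0.119, 0.993, -0.001], [0.993, 0.119, -0.001], [-0.0, -0.001, -1.0]]
ft_force: [-1.1, 0.5, 0.5]
finger_gap: -0.0002
gripper_force: 0.0
```

Run:
```python
from h import *
s,p,a=state(); W=r.grab_frame("wrist"); print(p,s["ft_force"],s["finger_gap"])
T=r.grab_frame("scene"); print(proj(T,p[None]))
b=cv2.resize(T["img"][80:260,260:400],(330,420),interpolation=cv2.INTER_CUBIC)
cv2.imwrite("pics/w4.png",np.hstack([W["img"][:,100:460],b])[:,:,::-1])
```

```text
[0.38953302 0.27514757 0.00605775] [-1.13892891  0.51492639  0.50170849] -0.00022271412180316125
[[316.55816115 160.86988741]]
```

View pics/w4.png

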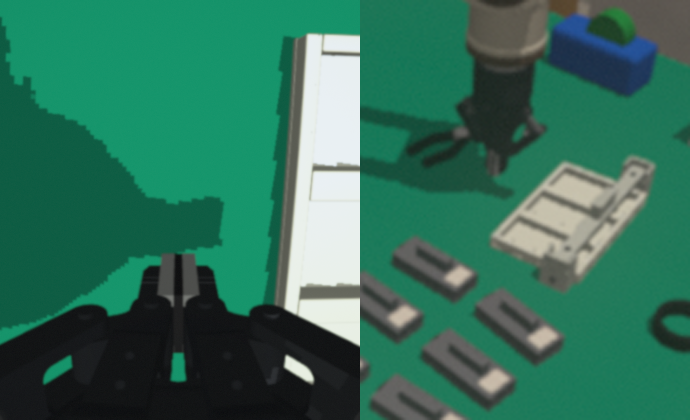

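Both views put the real fingertips well above the reported TCP. In the scene view the tip is at about (317,154) against a projected (317,161), roughly 25 mm high. I keep probing gently for contact.

>>> {"fn": "move_arm", "kwargs": {
  "increments": [
    [0,0,3,0],
    [0,0,3,0],
    [0,0,3,0],
    [0,0,3,0],
    [0,0,3,0],
    [0,0,0,0]
  ]
}}

```text
t: 6.98
ee_pos: [0.3896, 0.2752, -0.0087]
orientation: [[-0.119, 0.993, -0.001], [0.993, 0.119, -0.0], [-0.0, -0.001, -1.0]]
ft_force: [-0.6, 0.1, -0.7]
finger_gap: 0.0001
gripper_force: 0.0
```

>>> {"fn": "move_arm", "kwargs": {
  "increments": [
    [0,0,2,0],
    [0,0,1,0],
    [0,0,0,0]
  ]
}}

```text
t: 7.23
ee_pos: [0.3899, 0.2753, -0.0112]
orientation: [[-0.119, 0.993, -0.0], [0.993, 0.119, -0.0], [-0.0, -0.0, -1.0]]
ft_force: [0.2, -0.2, 0.1]
finger_gap: 0.0
gripper_force: 0.0
```

>>> {"fn": "move_arm", "kwargs": {
  "increments": [
    [0,0,2,0],
    [0,0,1,0],
    [0,0,0,0]
  ]
}}

```text
t: 7.48
ee_pos: [0.3899, 0.2753, -0.0142]
orientation: [[-0.119, 0.993, -0.0], [0.993, 0.119, -0.0], [-0.0, -0.0, -1.0]]
ft_force: [-0.1, 0.4, -0.7]
finger_gap: -0.0001
gripper_force: 0.0
```

>>> {"fn": "move_arm", "kwargs": {
  "increments": [
    [0,0,2,0],
    [0,0,0,0]
  ]
}}

```text
t: 7.65
ee_pos: [0.3898, 0.2753, -0.0163]
orientation: [[-0.119, 0.993, -0.0], [0.993, 0.119, -0.0], [-0.0, -0.0, -1.0]]
ft_force: [0.3, -0.6, 0.4]
finger_gap: -0.0001
gripper_force: 0.0
```

>>> {"fn": "move_arm", "kwargs": {
  "increments": [
    [0,0,2,0],
    [0,0,0,0]
  ]
}}

```text
t: 7.82
ee_pos: [0.3898, 0.2753, -0.0183]
orientation: [[-0.119, 0.993, -0.0], [0.993, 0.119, -0.0], [-0.0, -0.0, -1.0]]
ft_force: [0.0, -0.7, -0.8]
finger_gap: -0.0
gripper_force: 0.0
```

>>> {"fn": "move_arm", "kwargs": {
  "increments": [
    [0,0,1.5,0],
    [0,0,0,0]
  ]
}}

```text
t: 7.98
ee_pos: [0.3898, 0.2753, -0.0197]
orientation: [[-0.119, 0.993, -0.0], [0.993, 0.119, -0.0], [-0.0, -0.0, -1.0]]
ft_force: [0.1, -1.0, 0.1]
finger_gap: -0.0004
gripper_force: 0.0
```

>>> {"fn": "move_arm", "kwargs": {
  "increments": [
    [0,0,1.5,0],
    [0,0,0,0]
  ]
}}

```text
t: 8.15
ee_pos: [0.3898, 0.2753, -0.0213]
orientation: [[-0.119, 0.993, -0.0], [0.993, 0.119, -0.0], [-0.0, -0.0, -1.0]]
ft_force: [-0.0, 0.2, -1.1]
finger_gap: 0.0002
gripper_force: 0.0
```

>>> {"fn": "move_arm", "kwargs": {
  "increments": [
    [0,0,1.5,0],
    [0,0,0,0]
  ]
}}

```text
t: 8.32
ee_pos: [0.3898, 0.2753, -0.0228]
orientation: [[-0.119, 0.993, -0.0], [0.993, 0.119, -0.0], [-0.0, -0.0, -1.0]]
ft_force: [0.4, -0.0, -0.1]
finger_gap: -0.0001
gripper_force: 0.0
```

>>> {"fn": "move_arm", "kwargs": {
  "increments": [
    [0,0,1.5,0],
    [0,0,0,0]
  ]
}}

```text
t: 8.48
ee_pos: [0.3899, 0.2753, -0.0242]
orientation: [[-0.119, 0.993, -0.0], [0.993, 0.119, -0.0], [-0.0, -0.0, -1.0]]
ft_force: [-0.4, 0.2, 0.5]
finger_gap: -0.0003
gripper_force: 0.0
```

>>> {"fn": "move_arm", "kwargs": {
  "increments": [
    [0,0,1,0],
    [0,0,0,0]
  ]
}}

```text
t: 8.65
ee_pos: [0.3899, 0.2753, -0.0252]
orientation: [[-0.119, 0.993, -0.0], [0.993, 0.119, -0.0], [-0.0, -0.0, -1.0]]
ft_force: [-0.4, -0.1, 0.6]
finger_gap: -0.0005
gripper_force: 0.0
```

>>> {"fn": "move_arm", "kwargs": {
  "increments": [
    [0,0,1,0],
    [0,0,0,0]
  ]
}}

```text
t: 8.82
ee_pos: [0.3899, 0.2753, -0.0261]
orientation: [[-0.119, 0.993, -0.0], [0.993, 0.119, -0.0], [-0.0, -0.0, -1.0]]
ft_force: [-0.4, -0.4, -0.6]
finger_gap: 0.0
gripper_force: 0.0
```

>>> {"fn": "move_arm", "kwargs": {
  "increments": [
    [0,0,1,0],
    [0,0,0,0]
  ]
}}

```text
t: 8.98
ee_pos: [0.3899, 0.2753, -0.0272]
orientation: [[-0.119, 0.993, -0.0], [0.993, 0.119, -0.0], [-0.0, -0.0, -1.0]]
ft_force: [-0.1, -0.1, -0.1]
finger_gap: 0.0001
gripper_force: 0.0
```

>>> {"fn": "move_arm", "kwargs": {
  "increments": [
    [0,0,1,0],
    [0,0,0,0]
  ]
}}

```text
t: 9.15
ee_pos: [0.3899, 0.2753, -0.0282]
orientation: [[-0.119, 0.993, -0.0], [0.993, 0.119, -0.0], [-0.0, -0.0, -1.0]]
ft_force: [-1.2, 0.4, 0.6]
finger_gap: -0.0002
gripper_force: 0.0
```

>>> {"fn": "move_arm", "kwargs": {
  "increments": [
    [0,0,1,0],
    [0,0,0,0]
  ]
}}

```text
t: 9.32
ee_pos: [0.3899, 0.2753, -0.0292]
orientation: [[-0.119, 0.993, -0.0], [0.993, 0.119, -0.0], [-0.0, -0.0, -1.0]]
ft_force: [0.1, 1.0, 0.6]
finger_gap: 0.0002
gripper_force: 0.0
```

Run:
```python
from h import *
s,p,a=state(); W=r.grab_frame("wrist"); print(p,s["ft_force"],s["finger_gap"])
T=r.grab_frame("scene"); print(proj(T,p[None]))
b=cv2.resize(T["img"][100:190,280:370],(420,420),interpolation=cv2.INTER_CUBIC)
cv2.imwrite("pics/w5.png",np.hstack([W["img"][:,100:460],b])[:,:,::-1])
```

```text
[ 0.38986922  0.27533362 -0.02918129] [0.08019426 0.97189095 0.64377302] 0.00019211943395491712
[[316.05374435 169.33260402]]
```

View pics/w5.png

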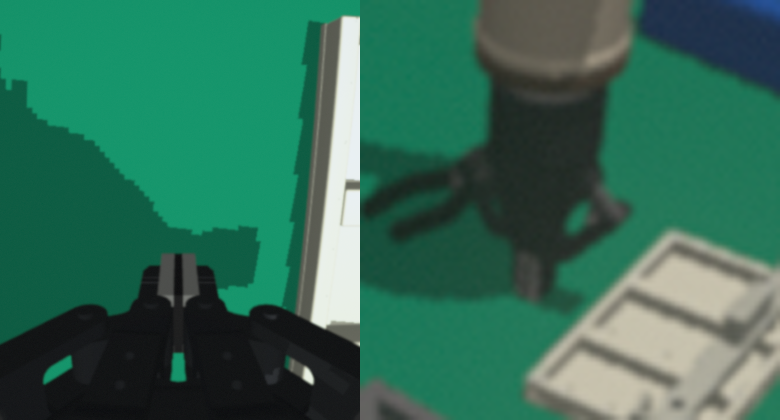

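The tips now appear only a few millimetres above the bench; the shadow nearly meets the tip at crop (530,298). I continue in 1 mm steps.

>>> {"fn": "move_arm", "kwargs": {
  "increments": [
    [0,0,1,0],
    [0,0,0,0]
  ]
}}

```text
t: 9.58
ee_pos: [0.3899, 0.2753, -0.0301]
orientation: [[-0.119, 0.993, -0.0], [0.993, 0.119, -0.0], [-0.0, -0.0, -1.0]]
ft_force: [-0.3, 1.3, 0.8]
finger_gap: -0.0
gripper_force: 0.0
```

>>> {"fn": "move_arm", "kwargs": {
  "increments": [
    [0,0,1,0],
    [0,0,0,0]
  ]
}}

```text
t: 9.75
ee_pos: [0.39, 0.2754, -0.0303]
orientation: [[-0.119, 0.993, 0.0], [0.993, 0.119, -0.0], [-0.0, 0.0, -1.0]]
ft_force: [-5.0, -3.6, 15.9]
finger_gap: 0.0
gripper_force: 7.9
```

>>> {"fn": "move_arm", "kwargs": {
  "increments": [
    [0,0,1,0],
    [0,0,0,0]
  ]
}}

```text
t: 9.92
ee_pos: [0.3901, 0.2754, -0.0304]
orientation: [[-0.119, 0.993, 0.0], [0.993, 0.119, -0.0], [-0.0, 0.0, -1.0]]
ft_force: [-12.5, -7.8, 35.3]
finger_gap: -0.0001
gripper_force: 18.0
```

>>> {"fn": "move_arm", "kwargs": {
  "increments": [
    [0,0,1,0],
    [0,0,0,0]
  ]
}}

```text
t: 10.08
ee_pos: [0.3903, 0.2754, -0.0305]
orientation: [[-0.119, 0.993, 0.001], [0.993, 0.119, -0.0], [-0.0, 0.001, -1.0]]
ft_force: [-20.0, -11.4, 56.3]
finger_gap: 0.0002
gripper_force: 28.1
```

>>> {"fn": "move_arm", "kwargs": {
  "increments": [
    [0,0,1,0],
    [0,0,0,0]
  ]
}}

```text
t: 10.25
ee_pos: [0.3903, 0.2755, -0.0306]
orientation: [[-0.119, 0.993, 0.001], [0.993, 0.119, -0.0], [-0.0, 0.001, -1.0]]
ft_force: [-27.0, -15.6, 76.8]
finger_gap: -0.0004
gripper_force: 38.2
```

Contact came at a reported z of −0.0302, so the true tip is 30 mm behind the reported TCP (true z = reported + 0.030). I lift off and go back for the bar.

>>> {"fn": "move_arm", "kwargs": {
  "increments": [
    [0,0,-5,0],
    [0,0,-20,0],
    [0,0,-30,0],
    [0,0,-30,0],
    [0,0,-20,0],
    [0,0,0,0],
    [0,0,0,0]
  ],
  "fingers": 0
}}

```text
t: 10.83
ee_pos: [0.3904, 0.2756, 0.0718]
orientation: [[-0.119, 0.993, 0.002], [0.993, 0.119, 0.001], [0.001, 0.002, -1.0]]
ft_force: [0.6, -0.3, -1.0]
finger_gap: 0.043
gripper_force: 0.0
```

```bash
cat >> h.py <<'E'
TIP=.0302  # true tip z = reported z + TIP
E
python3 - <<'E'
from h import *
s,p,a=state(); print(p,a,s["finger_gap"])
plan(*at(KITP,.04,0),.046-TIP,KITP[2]+np.pi/2)
E
```

```text
[0.39043388 0.27558866 0.07178171] 1.6898903262135982 0.042987859697509206
yaw 0.0001 shift [  0.8 153.8  56. ] norm 154
```

>>> {"fn": "move_arm", "kwargs": {
  "increments": [
    [0.4,38.5,0,0],
    [0.4,38.5,0,0],
    [0,38.4,0,0],
    [0,38.4,0,0],
    [0,0,20,0],
    [0,0,20,0],
    [0,0,10,0],
    [0,0,5,0],
    [0,0,0,0],
    [0,0,0,0]
  ]
}}

```text
t: 11.67
ee_pos: [0.5425, 0.2945, 0.0164]
orientation: [[-0.119, 0.993, 0.0], [0.993, 0.119, 0.0], [0.0, 0.0, -1.0]]
ft_force: [0.5, 0.3, 0.4]
finger_gap: 0.0427
gripper_force: 0.0
```

>>> {"fn": "move_arm", "kwargs": {
  "increments": [
    [0,0,0,0],
    [0,0,0,0],
    [0,0,0,0],
    [0,0,0,0],
    [0,0,0,0],
    [0,0,0,0]
  ],
  "fingers": 1
}}

```text
t: 12.17
ee_pos: [0.543, 0.2947, 0.0172]
orientation: [[-0.119, 0.993, 0.002], [0.993, 0.119, 0.001], [0.0, 0.002, -1.0]]
ft_force: [-1.5, 0.5, 6.6]
finger_gap: 0.0125
gripper_force: 59.2
```

Gripped. Now lift and lay the bar aside.

>>> {"fn": "move_arm", "kwargs": {
  "increments": [
    [0,0,-2,0],
    [0,0,-4,0],
    [0,0,-8,0],
    [0,0,-12,0],
    [0,0,-12,0],
    [0,0,-6,0],
    [0,0,0,0],
    [0,0,0,0],
    [0,0,0,0],
    [0,0,0,0]
  ]
}}

```text
t: 13.0
ee_pos: [0.5422, 0.2943, 0.0594]
orientation: [[-0.119, 0.993, -0.001], [0.993, 0.119, -0.0], [-0.0, -0.001, -1.0]]
ft_force: [0.1, 0.4, -0.6]
finger_gap: 0.0128
gripper_force: 58.6
```

>>> {"fn": "move_arm", "kwargs": {
  "increments": [
    [0,-10,0,0],
    [0,-20,0,0],
    [0,-30,0,0],
    [0,-35,0,0],
    [0,-30,0,0],
    [0,-20,0,0],
    [0,-10,0,0],
    [0,0,0,0],
    [0,0,0,0],
    [0,0,0,0]
  ]
}}

```text
t: 13.83
ee_pos: [0.3895, 0.2761, 0.06]
orientation: [[-0.119, 0.993, 0.0], [0.993, 0.119, 0.0], [-0.0, 0.0, -1.0]]
ft_force: [-0.6, -0.2, -1.5]
finger_gap: 0.0126
gripper_force: 58.8
```

>>> {"fn": "move_arm", "kwargs": {
  "increments": [
    [0,0,10,0],
    [0,0,15,0],
    [0,0,15,0],
    [0,0,10,0],
    [0,0,10,0],
    [0,0,6,0],
    [0,0,5,0],
    [0,0,3,0],
    [0,0,1,0],
    [0,0,0,0]
  ]
}}

```text
t: 14.67
ee_pos: [0.3888, 0.2761, -0.0149]
orientation: [[-0.119, 0.993, 0.0], [0.993, 0.119, -0.0], [-0.0, 0.0, -1.0]]
ft_force: [-0.6, -0.1, -2.1]
finger_gap: 0.0128
gripper_force: 58.8
```

>>> {"fn": "move_arm", "kwargs": {
  "increments": [
    [0,0,0,0],
    [0,0,0,0]
  ]
}}

```text
t: 14.83
ee_pos: [0.3889, 0.2761, -0.0146]
orientation: [[-0.119, 0.993, 0.001], [0.993, 0.119, 0.0], [0.0, 0.001, -1.0]]
ft_force: [0.1, 0.4, -1.6]
finger_gap: 0.0126
gripper_force: 58.8
```

>>> {"fn": "move_arm", "kwargs": {
  "increments": [
    [0,0,1,0],
    [0,0,0,0],
    [0,0,0,0]
  ]
}}

```text
t: 15.08
ee_pos: [0.3887, 0.276, -0.0159]
orientation: [[-0.119, 0.993, 0.0], [0.993, 0.119, 0.0], [-0.0, 0.0, -1.0]]
ft_force: [-0.4, 0.0, -1.9]
finger_gap: 0.0128
gripper_force: 58.8
```

>>> {"fn": "move_arm", "kwargs": {
  "increments": [
    [0,0,1,0],
    [0,0,0,0],
    [0,0,0,0]
  ]
}}

```text
t: 15.33
ee_pos: [0.3888, 0.2761, -0.0168]
orientation: [[-0.119, 0.993, 0.0], [0.993, 0.119, 0.0], [0.0, 0.0, -1.0]]
ft_force: [-1.8, -0.6, 4.0]
finger_gap: 0.0127
gripper_force: 59.4
```

The bar is down on the bench. I release it and plan the first case (d).

>>> {"fn": "move_arm", "kwargs": {
  "increments": [
    [0,0,0,0],
    [0,0,0,0],
    [0,0,0,0],
    [0,0,-10,0],
    [0,0,-30,0],
    [0,0,-30,0],
    [0,0,-20,0],
    [0,0,0,0],
    [0,0,0,0]
  ],
  "fingers": 0
}}

```text
t: 16.08
ee_pos: [0.3892, 0.2763, 0.0744]
orientation: [[-0.119, 0.993, 0.002], [0.993, 0.119, 0.001], [0.001, 0.002, -1.0]]
ft_force: [-0.1, 0.6, -1.5]
finger_gap: 0.0427
gripper_force: 0.0
```

```bash
cat >> h.py <<'E'
CS=dict(a=(.5728,.0885,-.144),b=(.5712,-.0016,-.073),c=(.5754,-.086,.037),d=(.435,.0967,.0),e=(.4306,.0038,-.058),f=(.4377,-.0956,-.042))
E
python3 - <<'E'
from h import *
s,p,a=state(); print(p,a,s["finger_gap"])
c=CS["d"]; plan(c[0],c[1],-.003,np.pi+c[2])
W=r.grab_frame("wrist");T=r.grab_frame("top"); mt=mask(T["img"])
print(fit([(T,mt)],CASE,np.array(c)),fit([(T,mt)],CASE,np.array(CS["e"])))
E
```

```text
[0.38919927 0.27629543 0.07444972] 1.689936590721209 0.04268769156200277
yaw -1.4517 shift [ -45.8 -179.6   77.4] norm 185
(array([0.43479508, 0.09631583, 0.00379718]), np.float64(0.04601484537124634)) (array([ 0.43042825,  0.00288255, -0.05275353]), np.float64(0.06172376871109009))
```

>>> {"fn": "move_arm", "kwargs": {
  "increments": [
    [0,0,0,-0.121],
    [0,0,0,-0.121],
    [0,0,0,-0.121],
    [0,0,0,-0.121],
    [0,0,0,-0.121],
    [0,0,0,-0.121],
    [0,0,0,-0.121],
    [0,0,0,-0.121],
    [0,0,0,-0.121],
    [0,0,0,-0.121]
  ]
}}

```text
t: 17.02
ee_pos: [0.3881, 0.2757, 0.0718]
orientation: [[-0.972, 0.234, -0.002], [0.234, 0.972, -0.001], [0.002, -0.001, -1.0]]
ft_force: [-0.8, -0.5, -0.1]
finger_gap: 0.043
gripper_force: 0.0
```

>>> {"fn": "move_arm", "kwargs": {
  "increments": [
    [0,0,0,-0.121],
    [0,0,0,-0.121],
    [-9.2,-35.9,0,0],
    [-9.2,-35.9,0,0],
    [-9.2,-35.9,0,0],
    [-9.2,-35.9,0,0],
    [-9.0,-36.0,0,0],
    [0,0,0,0],
    [0,0,0,0]
  ]
}}

```text
t: 17.77
ee_pos: [0.4343, 0.0947, 0.0721]
orientation: [[-1.0, 0.003, -0.002], [0.003, 1.0, -0.0], [0.002, -0.0, -1.0]]
ft_force: [-0.6, 0.7, 0.7]
finger_gap: 0.0425
gripper_force: 0.0
```

Run:
```python
from h import *
s,p,a=state(); print(p,a,s["finger_gap"])
W=r.grab_frame("wrist"); m=mask(W["img"]); T=r.grab_frame("top")
c=CS["d"]; print(fit([(W,m)],CASE,np.array(c),pad=10))
im=W["img"].copy()
for n in CS:
  for q in place(CASE,CS[n]): cv2.polylines(im,[np.round(cv2.convexHull(proj(W,q).astype(np.float32))).astype(int)],True,(255,0,0))
cv2.imwrite("pics/w6.png",im[:,:,::-1])
plan(c[0],c[1],-.003,np.pi+c[2])
```

```text
[0.43432954 0.09473994 0.07208229] 3.1382062206996895 0.042469959672091856
(array([0.43679615, 0.09579432, 0.00161844]), np.float64(0.02827209234237671))
yaw -0.0002 shift [-1.   0.  75.3] norm 1
```

View pics/w6.png

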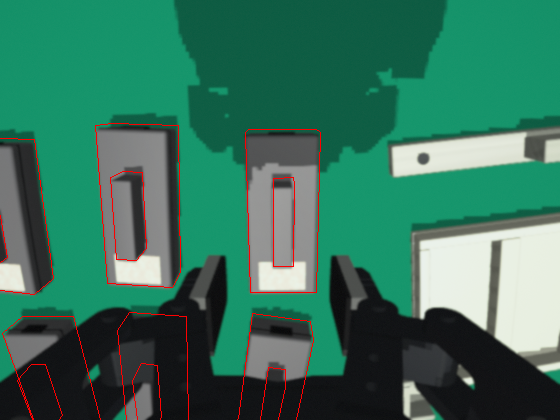

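The outlines match the cases (case d at (282,212), rib at (283,222)). Descend, grip and lift to weigh.

>>> {"fn": "move_arm", "kwargs": {
  "increments": [
    [-1,0,25,0],
    [0,0,25,0],
    [0,0,12,0],
    [0,0,8,0],
    [0,0,5,0],
    [0,0,0,0],
    [0,0,0,0]
  ]
}}

```text
t: 18.45
ee_pos: [0.4357, 0.0968, -0.0015]
orientation: [[-1.0, -0.001, 0.0], [-0.001, 1.0, -0.0], [-0.0, -0.0, -1.0]]
ft_force: [-0.2, 0.5, -1.0]
finger_gap: 0.0424
gripper_force: 0.0
```

>>> {"fn": "move_arm", "kwargs": {
  "increments": [
    [0,0,0,0],
    [0,0,0,0],
    [0,0,0,0],
    [0,0,0,0],
    [0,0,0,0],
    [0,0,0,0]
  ],
  "fingers": 1
}}

```text
t: 18.95
ee_pos: [0.4359, 0.0965, -0.0013]
orientation: [[-1.0, -0.0, 0.001], [-0.0, 1.0, 0.0], [-0.001, 0.0, -1.0]]
ft_force: [-1.4, 0.7, 7.0]
finger_gap: 0.0101
gripper_force: 59.1
```

>>> {"fn": "move_arm", "kwargs": {
  "increments": [
    [0,0,-2,0],
    [0,0,-5,0],
    [0,0,-15,0],
    [0,0,-25,0],
    [0,0,-25,0],
    [0,0,-10,0],
    [0,0,0,0],
    [0,0,0,0],
    [0,0,0,0],
    [0,0,0,0]
  ]
}}

```text
t: 19.78
ee_pos: [0.4348, 0.0964, 0.0786]
orientation: [[-1.0, -0.0, -0.002], [-0.0, 1.0, -0.0], [0.002, -0.0, -1.0]]
ft_force: [1.0, 0.2, -3.5]
finger_gap: 0.0103
gripper_force: 58.8
```

>>> {"fn": "move_arm", "kwargs": {
  "increments": [
    [0,0,0,0],
    [0,0,0,0],
    [0,0,0,0]
  ]
}}

```text
t: 20.03
ee_pos: [0.4353, 0.0964, 0.0796]
orientation: [[-1.0, -0.0, -0.001], [-0.0, 1.0, -0.0], [0.001, -0.0, -1.0]]
ft_force: [0.1, -0.7, -3.3]
finger_gap: 0.0104
gripper_force: 58.8
```

Run:
```python
from h import *
s,p,a=state(); print(p,a,s["finger_gap"],s["ft_force"])
for k,P in (("kit",KITP),("ret",RET)):
  for y in(.064,0,-.064): print(k,y,end=" "); plan(*at(P,0,y),p[2],np.pi+P[2])
```

```text
[0.43534847 0.09641891 0.07957162] -3.1412791840962204 0.01036192116913644 [ 0.06956347 -0.69616521 -3.33455314]
kit 0.064 yaw -0.1187 shift [-90.4 248.   -0. ] norm 264
kit 0 yaw -0.1187 shift [-90.4 184.   -0. ] norm 205
kit -0.064 yaw -0.1187 shift [-90.4 120.   -0. ] norm 150
ret 0.064 yaw 0.0803 shift [-116.8 -321.    -0. ] norm 342
ret 0 yaw 0.0803 shift [-116.8 -385.    -0. ] norm 402
ret -0.064 yaw 0.0803 shift [-116.8 -449.    -0. ] norm 464
```

Case d weighs 3.4 N, so it is full: kit compartment +64.

>>> {"fn": "move_arm", "kwargs": {
  "increments": [
    [0,0,0,-0.1187],
    [-12.9,35.4,0,0],
    [-12.9,35.4,0,0],
    [-12.9,35.4,0,0],
    [-12.9,35.4,0,0],
    [-12.9,35.4,0,0],
    [-12.9,35.5,0,0],
    [-13,35.5,0,0],
    [0,0,0,0],
    [0,0,0,0]
  ]
}}

```text
t: 20.87
ee_pos: [0.4955, 0.3549, 0.0789]
orientation: [[-0.993, -0.121, -0.001], [-0.121, 0.993, -0.001], [0.001, -0.001, -1.0]]
ft_force: [-0.1, -0.7, -4.1]
finger_gap: 0.01
gripper_force: 59.6
```

>>> {"fn": "move_arm", "kwargs": {
  "increments": [
    [0,0,20,0],
    [0,0,20,0],
    [0,0,8,0],
    [0,0,0,0],
    [0,0,0,0],
    [0,0,0,0]
  ]
}}

```text
t: 21.37
ee_pos: [0.4964, 0.3533, 0.0332]
orientation: [[-0.993, -0.118, 0.001], [-0.118, 0.993, 0.001], [-0.001, 0.0, -1.0]]
ft_force: [0.5, 0.4, -2.9]
finger_gap: 0.0107
gripper_force: 59.5
```

Run:
```python
from h import *
s,p,a=state(); print(p,a,s["finger_gap"],s["ft_force"])
W=r.grab_frame("wrist"); m=mask(W["img"]); 
im=W["img"].copy(); P=list(at(KITP,0,.064))+[KITP[2]]
plan(P[0],P[1],.0035,np.pi+P[2])
for q in place(KIT,KITP)+place([box(-56,56,64-25,64+25,18,18),box(-56,56,-25,25,18,18)],KITP): cv2.polylines(im,[np.round(cv2.convexHull(proj(W,q).astype(np.float32))).astype(int)],True,(255,0,0))
for q in place(CASE,P,.0325): cv2.polylines(im,[np.round(cv2.convexHull(proj(W,q).astype(np.float32))).astype(int)],True,(0,0,255))
cv2.imwrite("pics/w7.png",im[:,:,::-1])
```

```text
[0.49644575 0.35332804 0.03323559] -3.02298041520795 0.010659719708531124 [ 0.50045577  0.37799373 -2.92156576]
yaw -0.0003 shift [ 0.8  0.1 29.8] norm 1
```

View pics/w7.png

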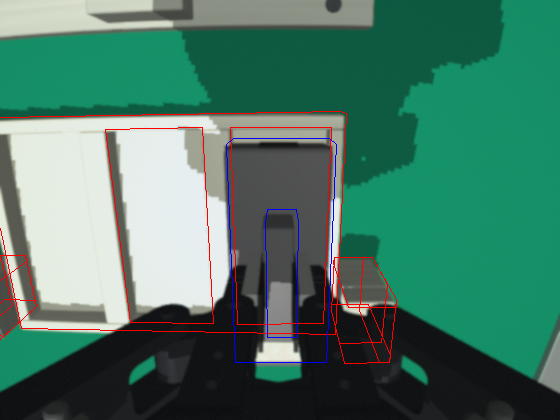

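The held case at (282,145 front edge) lies about 3 mm toward tray +x of the target outline, otherwise aligned. I correct by about +3 mm in tool x and lower it.

>>> {"fn": "move_arm", "kwargs": {
  "increments": [
    [3,0,5,0],
    [0,0,8,0],
    [0,0,6,0],
    [0,0,3,0],
    [0,0,2,0],
    [0,0,1,0],
    [0,0,0,0],
    [0,0,0,0]
  ]
}}

```text
t: 22.08
ee_pos: [0.4929, 0.3531, 0.0071]
orientation: [[-0.993, -0.119, 0.0], [-0.119, 0.993, -0.0], [-0.0, -0.0, -1.0]]
ft_force: [-0.0, -0.6, -4.1]
finger_gap: 0.0103
gripper_force: 59.6
```

>>> {"fn": "move_arm", "kwargs": {
  "increments": [
    [0,0,1,0],
    [0,0,1,0],
    [0,0,0,0],
    [0,0,0,0]
  ]
}}

```text
t: 22.42
ee_pos: [0.4929, 0.353, 0.005]
orientation: [[-0.993, -0.119, -0.0], [-0.119, 0.993, -0.0], [0.0, -0.0, -1.0]]
ft_force: [-0.5, -0.5, -4.5]
finger_gap: 0.0103
gripper_force: 59.6
```

>>> {"fn": "move_arm", "kwargs": {
  "increments": [
    [0,0,1,0],
    [0,0,0,0],
    [0,0,0,0]
  ]
}}

```text
t: 22.67
ee_pos: [0.4928, 0.353, 0.0039]
orientation: [[-0.993, -0.119, -0.0], [-0.119, 0.993, -0.0], [0.0, -0.0, -1.0]]
ft_force: [-0.0, -0.2, -3.3]
finger_gap: 0.0105
gripper_force: 59.6
```

>>> {"fn": "move_arm", "kwargs": {
  "increments": [
    [0,0,1,0],
    [0,0,0,0],
    [0,0,0,0]
  ]
}}

```text
t: 22.92
ee_pos: [0.4928, 0.353, 0.0029]
orientation: [[-0.993, -0.119, -0.0], [-0.119, 0.993, -0.0], [0.0, -0.0, -1.0]]
ft_force: [0.3, -0.1, -3.5]
finger_gap: 0.01
gripper_force: 59.6
```

>>> {"fn": "move_arm", "kwargs": {
  "increments": [
    [0,0,0.5,0],
    [0,0,0,0],
    [0,0,0,0]
  ]
}}

```text
t: 23.17
ee_pos: [0.4929, 0.3531, 0.0028]
orientation: [[-0.993, -0.119, 0.0], [-0.119, 0.993, 0.0], [-0.0, 0.0, -1.0]]
ft_force: [-3.4, -1.0, 3.9]
finger_gap: 0.0105
gripper_force: 60.5
```

On the floor at z 0.0028, as expected. Release and plan case a.

>>> {"fn": "move_arm", "kwargs": {
  "increments": [
    [0,0,0,0],
    [0,0,0,0],
    [0,0,0,0],
    [0,0,-10,0],
    [0,0,-30,0],
    [0,0,-30,0],
    [0,0,0,0],
    [0,0,0,0],
    [0,0,0,0]
  ],
  "fingers": 0
}}

```text
t: 23.92
ee_pos: [0.4928, 0.353, 0.0727]
orientation: [[-0.993, -0.119, 0.0], [-0.119, 0.993, 0.0], [-0.0, 0.0, -1.0]]
ft_force: [-0.4, 0.2, -1.2]
finger_gap: 0.0426
gripper_force: 0.0
```

Run:
```python
from h import *
s,p,a=state(); print(p,a,s["finger_gap"],s["ft_force"])
W=r.grab_frame("wrist"); T=r.grab_frame("top"); S_=r.grab_frame("scene"); ms=mask(S_["img"])
for n in "abcef": print(n,fit([(S_,ms)],CASE,np.array(CS[n])))
c=CS["a"]; plan(c[0],c[1],0,np.pi+c[2])
```

```text
[0.49282203 0.35303967 0.07272023] -3.022615363483768 0.042613932260293294 [-0.44279507  0.21318479 -1.21600457]
a (array([ 0.57262116,  0.08886478, -0.13753982]), np.float64(0.49344509840011597))
b (array([ 0.57128893, -0.00103381, -0.06935212]), np.float64(0.5831010341644287))
c (array([ 0.57443279, -0.08533283,  0.04144698]), np.float64(0.43749523162841797))
e (array([ 0.43039093,  0.00449739, -0.07267777]), np.float64(0.38027358055114746))
f (array([ 0.43782776, -0.0945184 , -0.0562734 ]), np.float64(0.3527987003326416))
yaw 0.2630 shift [-117.5 -250.    71.6] norm 276
```

>>> {"fn": "move_arm", "kwargs": {
  "increments": [
    [0,0,0,0.0877],
    [0,0,0,0.0877],
    [-14.7,-31.2,0,0.0876],
    [-14.7,-31.3,0,0],
    [-14.7,-31.3,0,0],
    [-14.7,-31.3,0,0],
    [-14.7,-31.3,0,0],
    [-14.7,-31.2,0,0],
    [-14.7,-31.2,0,0],
    [-14.7,-31.2,0,0]
  ]
}}

```text
t: 24.9
ee_pos: [0.5761, 0.0881, 0.0719]
orientation: [[-0.99, 0.143, -0.001], [0.143, 0.99, -0.0], [0.001, -0.0, -1.0]]
ft_force: [0.8, 0.9, 0.2]
finger_gap: 0.0425
gripper_force: 0.0
```

>>> {"fn": "move_arm", "kwargs": {
  "increments": [
    [0,0,0,0],
    [0,0,0,0]
  ]
}}

```text
t: 25.07
ee_pos: [0.5762, 0.0881, 0.0717]
orientation: [[-0.989, 0.146, -0.001], [0.146, 0.989, -0.0], [0.001, -0.0, -1.0]]
ft_force: [-0.3, 1.2, 0.0]
finger_gap: 0.0428
gripper_force: 0.0
```

```bash
cat >> h.py <<'E'
def wfit(n,z=0.0):
    s,p,a=state(); W=r.grab_frame("wrist"); m=mask(W["img"])
    o,e=fit([(W,m)],CASE,np.array(CS[n]),pad=6); print(n,"at",p.round(4),"wrist fit",o.round(4),"err %.3f"%e)
    plan(o[0],o[1],z,np.pi+o[2])
E
python3 -c "
from h import *
wfit('a')"
```

```text
a at [0.5762 0.0881 0.0717] wrist fit [ 0.5737  0.0877 -0.1461] err 0.027
yaw 0.0006 shift [ 2.  -1.9 71.8] norm 3
```

>>> {"fn": "move_arm", "kwargs": {
  "increments": [
    [2,-1,25,0],
    [0,0,25,0],
    [0,0,12,0],
    [0,0,6,0],
    [0,0,4,0],
    [0,0,0,0],
    [0,0,0,0]
  ]
}}

```text
t: 25.7
ee_pos: [0.5746, 0.0893, 0.0014]
orientation: [[-0.99, 0.143, 0.001], [0.143, 0.99, -0.0], [-0.001, 0.0, -1.0]]
ft_force: [0.7, 0.4, 0.7]
finger_gap: 0.0425
gripper_force: 0.0
```

>>> {"fn": "move_arm", "kwargs": {
  "increments": [
    [0,0,0,0],
    [0,0,0,0],
    [0,0,0,0],
    [0,0,0,0],
    [0,0,0,0],
    [0,0,0,0]
  ],
  "fingers": 1
}}

```text
t: 26.2
ee_pos: [0.5745, 0.0889, 0.0012]
orientation: [[-0.99, 0.144, 0.001], [0.144, 0.99, -0.0], [-0.001, -0.0, -1.0]]
ft_force: [-1.5, -1.8, 7.7]
finger_gap: 0.0101
gripper_force: 60.0
```

>>> {"fn": "move_arm", "kwargs": {
  "increments": [
    [0,0,-2,0],
    [0,0,-5,0],
    [0,0,-15,0],
    [0,0,-25,0],
    [0,0,-25,0],
    [0,0,-10,0],
    [0,0,0,0],
    [0,0,0,0],
    [0,0,0,0],
    [0,0,0,0]
  ]
}}

```text
t: 27.03
ee_pos: [0.5734, 0.089, 0.081]
orientation: [[-0.99, 0.144, -0.002], [0.144, 0.99, -0.0], [0.002, -0.0, -1.0]]
ft_force: [-1.1, 0.8, -0.1]
finger_gap: 0.0101
gripper_force: 59.1
```

>>> {"fn": "move_arm", "kwargs": {
  "increments": [
    [0,0,0,0],
    [0,0,0,0],
    [0,0,0,0]
  ]
}}

```text
t: 27.28
ee_pos: [0.5739, 0.089, 0.082]
orientation: [[-0.99, 0.143, -0.001], [0.143, 0.99, -0.0], [0.001, -0.0, -1.0]]
ft_force: [-0.3, -0.4, -0.3]
finger_gap: 0.0099
gripper_force: 59.1
```

```bash
cat >> h.py <<'E'
def opts():
    s,p,a=state(); print(p.round(4),a,s["finger_gap"],s["ft_force"])
    for k,P in (("kit",KITP),("ret",RET)):
        for y in(.064,0,-.064): print(k,y,end=" "); plan(*at(P,0,y),.0028,np.pi+P[2])
E
python3 -c "
from h import *
opts()"
```

```text
[0.5739 0.089  0.082 ] 2.9976250979310444 0.009906306336535713 [-0.31941811 -0.3578178  -0.28432918]
kit 0.064 yaw -0.2630 shift [ 46.3 271.8  79.2] norm 276
kit 0 yaw -0.2630 shift [ 46.3 207.8  79.2] norm 213
kit -0.064 yaw -0.2630 shift [ 46.3 143.8  79.2] norm 151
ret 0.064 yaw -0.0640 shift [  21.9 -324.7   79.2] norm 325
ret 0 yaw -0.0640 shift [  21.9 -388.7   79.2] norm 389
ret -0.064 yaw -0.0640 shift [  21.9 -452.7   79.2] norm 453
```

Case a shows no more than 0.5 N, so it is empty: return compartment −64.

>>> {"fn": "move_arm", "kwargs": {
  "increments": [
    [1.8,-37.7,0,-0.064],
    [1.8,-37.7,0,0],
    [1.8,-37.7,0,0],
    [1.8,-37.7,0,0],
    [1.8,-37.7,0,0],
    [1.8,-37.7,0,0],
    [1.8,-37.7,0,0],
    [1.8,-37.7,0,0],
    [1.8,-37.7,0,0],
    [1.8,-37.7,0,0]
  ]
}}

```text
t: 28.12
ee_pos: [0.523, -0.2868, 0.0825]
orientation: [[-0.997, 0.08, 0.0], [0.08, 0.997, -0.0], [-0.0, -0.0, -1.0]]
ft_force: [1.0, -0.1, -1.0]
finger_gap: 0.0104
gripper_force: 59.2
```

>>> {"fn": "move_arm", "kwargs": {
  "increments": [
    [1.9,-37.9,0,0],
    [1.9,-37.9,0,0],
    [0,0,15,0],
    [0,0,20,0],
    [0,0,15,0],
    [0,0,0,0],
    [0,0,0,0],
    [0,0,0,0],
    [0,0,0,0]
  ]
}}

```text
t: 28.87
ee_pos: [0.5144, -0.3604, 0.0339]
orientation: [[-0.997, 0.08, 0.001], [0.08, 0.997, -0.001], [-0.001, -0.001, -1.0]]
ft_force: [-0.4, 0.1, -0.4]
finger_gap: 0.0103
gripper_force: 59.2
```

Run:
```python
from h import *
s,p,a=state(); print(p,a,s["finger_gap"],s["ft_force"])
W=r.grab_frame("wrist")
im=W["img"].copy(); P=list(at(RET,0,-.064))+[RET[2]]
plan(P[0],P[1],.0052,np.pi+P[2])
for q in place(TRAY+[box(-56,56,y-25,y+25,18,18) for y in(-64,0,64)],RET): cv2.polylines(im,[np.round(cv2.convexHull(proj(W,q).astype(np.float32))).astype(int)],True,(255,0,0))
for q in place(CASE,P,p[2]-.0012): cv2.polylines(im,[np.round(cv2.convexHull(proj(W,q).astype(np.float32))).astype(int)],True,(0,0,255))
cv2.imwrite("pics/w8.png",im[:,:,::-1])
```

```text
[ 0.51437997 -0.36044582  0.03388014] 3.0619369625713784 0.010284637986767906 [-0.43681349  0.09808165 -0.35276807]
yaw 0.0002 shift [-1.6  0.1 28.6] norm 2
```

View pics/w8.png

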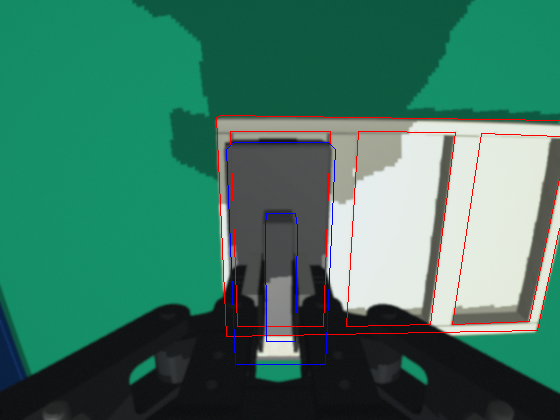

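The case front edge sits on the target outline at (280,143), centred in the compartment. I lower it.

>>> {"fn": "move_arm", "kwargs": {
  "increments": [
    [0,0,8,0],
    [0,0,8,0],
    [0,0,6,0],
    [0,0,3,0],
    [0,0,1,0],
    [0,0,0,0],
    [0,0,0,0]
  ]
}}

```text
t: 29.5
ee_pos: [0.5139, -0.3602, 0.0066]
orientation: [[-0.997, 0.08, 0.0], [0.08, 0.997, -0.0], [-0.0, -0.0, -1.0]]
ft_force: [0.2, 0.1, -0.6]
finger_gap: 0.0098
gripper_force: 59.2
```

>>> {"fn": "move_arm", "kwargs": {
  "increments": [
    [0,0,1,0],
    [0,0,0.5,0],
    [0,0,0,0],
    [0,0,0,0]
  ]
}}

```text
t: 29.83
ee_pos: [0.5139, -0.3604, 0.0053]
orientation: [[-0.997, 0.08, 0.0], [0.08, 0.997, -0.001], [-0.0, -0.0, -1.0]]
ft_force: [-0.4, -0.7, 1.9]
finger_gap: 0.0104
gripper_force: 59.5
```

>>> {"fn": "move_arm", "kwargs": {
  "increments": [
    [0,0,1,0],
    [0,0,0,0],
    [0,0,0,0]
  ]
}}

```text
t: 30.08
ee_pos: [0.5139, -0.3606, 0.0052]
orientation: [[-0.997, 0.08, 0.001], [0.08, 0.997, -0.001], [-0.001, -0.001, -1.0]]
ft_force: [-5.1, 1.0, 12.9]
finger_gap: 0.0103
gripper_force: 60.9
```

Seated at 0.0052 as predicted. Release and go to c.

>>> {"fn": "move_arm", "kwargs": {
  "increments": [
    [0,0,-0.8,0],
    [0,0,0,0],
    [0,0,0,0],
    [0,0,-10,0],
    [0,0,-30,0],
    [0,0,-28,0],
    [0,0,0,0],
    [0,0,0,0],
    [0,0,0,0]
  ],
  "fingers": 0
}}

```text
t: 30.83
ee_pos: [0.5137, -0.36, 0.0728]
orientation: [[-0.997, 0.08, -0.0], [0.08, 0.997, -0.0], [0.0, -0.0, -1.0]]
ft_force: [-0.5, -0.1, -0.9]
finger_gap: 0.0427
gripper_force: 0.0
```

```bash
python3 -c "
from h import *
c=CS['c']; plan(c[0],c[1],0,np.pi+c[2]); print(state()[1:])"
```

```text
yaw -0.1170 shift [-71.8 271.6  72.8] norm 281
(array([ 0.51368049, -0.36002713,  0.07280195]), np.float64(3.061579560148934))
```

>>> {"fn": "move_arm", "kwargs": {
  "increments": [
    [0,0,0,-0.117],
    [-9,33.9,0,0],
    [-9,33.9,0,0],
    [-9,33.9,0,0],
    [-9,33.9,0,0],
    [-9,34,0,0],
    [-9,34,0,0],
    [-8.9,34,0,0],
    [-8.9,34,0,0],
    [0,0,0,0]
  ]
}}

```text
t: 31.67
ee_pos: [0.5756, -0.0807, 0.0718]
orientation: [[-0.999, -0.041, -0.001], [-0.041, 0.999, 0.002], [0.001, 0.002, -1.0]]
ft_force: [0.2, 0.3, -0.3]
finger_gap: 0.0431
gripper_force: 0.0
```

>>> {"fn": "move_arm", "kwargs": {
  "increments": [
    [0,0,0,0],
    [0,0,0,0],
    [0,0,0,0]
  ]
}}

```text
t: 31.92
ee_pos: [0.5751, -0.0869, 0.0723]
orientation: [[-0.999, -0.036, -0.001], [-0.036, 0.999, -0.0], [0.001, 0.0, -1.0]]
ft_force: [-0.6, 0.8, -0.1]
finger_gap: 0.0432
gripper_force: 0.0
```

```bash
python3 -c "
from h import *
wfit('c')"
```

```text
c at [ 0.5751 -0.0869  0.0723] wrist fit [ 0.5769 -0.0866  0.0428] err 0.029
yaw -0.0070 shift [-1.8  0.4 72.4] norm 2
```

>>> {"fn": "move_arm", "kwargs": {
  "increments": [
    [-1.8,0.4,25,-0.007],
    [0,0,25,0],
    [0,0,12,0],
    [0,0,6,0],
    [0,0,4,0],
    [0,0,0,0],
    [0,0,0,0]
  ]
}}

```text
t: 32.55
ee_pos: [0.5778, -0.086, 0.0017]
orientation: [[-0.999, -0.044, 0.001], [-0.044, 0.999, -0.0], [-0.001, -0.0, -1.0]]
ft_force: [0.1, 0.0, 0.2]
finger_gap: 0.0424
gripper_force: 0.0
```

>>> {"fn": "move_arm", "kwargs": {
  "increments": [
    [0,0,0,0],
    [0,0,0,0],
    [0,0,0,0],
    [0,0,0,0],
    [0,0,0,0],
    [0,0,0,0]
  ],
  "fingers": 1
}}

```text
t: 33.05
ee_pos: [0.5777, -0.0856, 0.0016]
orientation: [[-0.999, -0.044, 0.001], [-0.044, 0.999, -0.0], [-0.001, -0.0, -1.0]]
ft_force: [-2.2, 0.8, 6.7]
finger_gap: 0.0103
gripper_force: 59.1
```

>>> {"fn": "move_arm", "kwargs": {
  "increments": [
    [0,0,-2,0],
    [0,0,-5,0],
    [0,0,-15,0],
    [0,0,-25,0],
    [0,0,-25,0],
    [0,0,-10,0],
    [0,0,0,0],
    [0,0,0,0],
    [0,0,0,0],
    [0,0,0,0]
  ]
}}

```text
t: 33.88
ee_pos: [0.5766, -0.0855, 0.0813]
orientation: [[-0.999, -0.044, -0.002], [-0.044, 0.999, 0.0], [0.002, 0.001, -1.0]]
ft_force: [-0.2, 0.4, -0.6]
finger_gap: 0.0098
gripper_force: 58.6
```

>>> {"fn": "move_arm", "kwargs": {
  "increments": [
    [0,0,0,0],
    [0,0,0,0],
    [0,0,0,0]
  ]
}}

```text
t: 34.13
ee_pos: [0.5771, -0.0856, 0.0823]
orientation: [[-0.999, -0.044, -0.001], [-0.044, 0.999, 0.0], [0.001, 0.0, -1.0]]
ft_force: [0.6, 0.6, -0.8]
finger_gap: 0.01
gripper_force: 58.6
```

```bash
python3 -c "
from h import *
opts()"
```

```text
[ 0.5771 -0.0856  0.0823] -3.0975841352185154 0.010037580792754084 [ 0.63952663  0.59379946 -0.79974315]
kit 0.064 yaw -0.0750 shift [ 28.7 445.6  79.5] norm 447
kit 0 yaw -0.0750 shift [ 28.7 381.6  79.5] norm 383
kit -0.064 yaw -0.0750 shift [ 28.7 317.6  79.5] norm 319
ret 0.064 yaw 0.1240 shift [  39.1 -150.9   79.5] norm 156
ret 0 yaw 0.1240 shift [  39.1 -214.9   79.5] norm 218
ret -0.064 yaw 0.1240 shift [  39.1 -278.9   79.5] norm 282
```

Case c is empty too (0.7 N): return compartment 0. I include the +2 mm tool-x correction seen twice already.

>>> {"fn": "move_arm", "kwargs": {
  "increments": [
    [0,0,0,0.124],
    [6.8,-35.8,0,0],
    [6.8,-35.8,0,0],
    [6.8,-35.8,0,0],
    [6.8,-35.8,0,0],
    [6.8,-35.8,0,0],
    [7,-35.9,0,0],
    [0,0,0,0],
    [0,0,0,0],
    [0,0,0,0]
  ]
}}

```text
t: 34.97
ee_pos: [0.5191, -0.2964, 0.0826]
orientation: [[-0.997, 0.081, -0.0], [0.081, 0.997, 0.0], [0.0, 0.0, -1.0]]
ft_force: [-0.6, 0.1, -0.7]
finger_gap: 0.0104
gripper_force: 58.8
```

>>> {"fn": "move_arm", "kwargs": {
  "increments": [
    [0,0,15,0],
    [0,0,20,0],
    [0,0,14,0],
    [0,0,0,0],
    [0,0,0,0],
    [0,0,0,0]
  ]
}}

```text
t: 35.47
ee_pos: [0.5199, -0.2962, 0.0349]
orientation: [[-0.997, 0.079, 0.001], [0.079, 0.997, -0.001], [-0.001, -0.001, -1.0]]
ft_force: [-0.0, -0.1, 0.1]
finger_gap: 0.0101
gripper_force: 58.8
```

```bash
cat >> h.py <<'E'
def held(P,y,z):
    "fit the held case in the wrist view's dark pixels and give the shift to the compartment"
    s,p,a=state(); W=r.grab_frame("wrist"); t=[*at(P,0,y),P[2]]
    g=W["img"].astype(float); m=((g.max(2)<125)&((g.max(2)-g.min(2))<30)).astype(np.float32)
    # front (image-top) edge of the lid and side edges against the model
    top=np.array([[x,yy,.024] for x,yy in((-.052,-.022),(-.052,.022),(-.035,-.022),(-.035,.022))])
    q=proj(W,place([top],t,p[2]-z)[0]); L,R=q[2:,0].min(),q[2:,0].max(); F=q[:2,1].mean(); row=int(q[2:,1].mean()); col=int(q[:2,0].mean())+25
    xs=np.where(m[row,int(L)-14:int(R)+15]>0)[0]+int(L)-14; ys=np.where(m[int(F)-18:int(F)+30,col]>0)[0]+int(F)-18
    k=.044/(R-L)*1000
    print("model L,R,F",q.round(1)[2:,0],round(F,1),"seen",xs.min(),xs.max(),ys.min(),"mm/px %.2f"%k)
    plan(t[0],t[1],z+.004,np.pi+t[2])
E
python3 -c "
from h import *
held(RET,0,.0016)"
```

```text
model L,R,F [226.3 332.5] 147.5 seen 226 330 138 mm/px 0.41
yaw 0.0008 shift [-1.  -0.2 29.5] norm 1
```

>>> {"fn": "move_arm", "kwargs": {
  "increments": [
    [0,0,8,0],
    [0,0,8,0],
    [0,0,6,0],
    [0,0,3,0],
    [0,0,1,0],
    [0,0,0,0],
    [0,0,0,0]
  ]
}}

```text
t: 36.1
ee_pos: [0.5192, -0.2966, 0.0079]
orientation: [[-0.997, 0.08, -0.0], [0.08, 0.997, -0.0], [0.0, -0.0, -1.0]]
ft_force: [0.5, -0.1, -0.3]
finger_gap: 0.0103
gripper_force: 58.8
```

>>> {"fn": "move_arm", "kwargs": {
  "increments": [
    [0,0,1,0],
    [0,0,0.5,0],
    [0,0,0,0],
    [0,0,0,0]
  ]
}}

```text
t: 36.43
ee_pos: [0.5192, -0.2966, 0.0064]
orientation: [[-0.997, 0.08, -0.0], [0.08, 0.997, -0.0], [0.0, -0.0, -1.0]]
ft_force: [-0.1, -0.4, -1.1]
finger_gap: 0.0097
gripper_force: 58.8
```

>>> {"fn": "move_arm", "kwargs": {
  "increments": [
    [0,0,1,0],
    [0,0,0,0],
    [0,0,0,0]
  ]
}}

```text
t: 36.68
ee_pos: [0.5193, -0.2965, 0.0056]
orientation: [[-0.997, 0.08, 0.0], [0.08, 0.997, -0.0], [-0.0, -0.0, -1.0]]
ft_force: [-1.1, 1.0, 5.5]
finger_gap: 0.01
gripper_force: 59.5
```

Seated at 0.0056. Release and go to b.

>>> {"fn": "move_arm", "kwargs": {
  "increments": [
    [0,0,0,0],
    [0,0,0,0],
    [0,0,0,0],
    [0,0,-10,0],
    [0,0,-30,0],
    [0,0,-28,0],
    [0,0,0,0],
    [0,0,0,0],
    [0,0,0,0]
  ],
  "fingers": 0
}}

```text
t: 37.43
ee_pos: [0.5191, -0.2965, 0.0734]
orientation: [[-0.997, 0.08, -0.0], [0.08, 0.997, -0.0], [0.0, -0.0, -1.0]]
ft_force: [-0.5, 0.6, -0.6]
finger_gap: 0.0428
gripper_force: 0.0
```

```bash
python3 -c "
from h import *
c=CS['b']; plan(c[0],c[1],0,np.pi+c[2]); print(state()[1:])"
```

```text
yaw -0.0070 shift [-30.4 297.9  73.4] norm 299
(array([ 0.51912143, -0.29651051,  0.07335949]), np.float64(3.061585663331601))
```

>>> {"fn": "move_arm", "kwargs": {
  "increments": [
    [-3.8,37.2,0,-0.007],
    [-3.8,37.2,0,0],
    [-3.8,37.2,0,0],
    [-3.8,37.2,0,0],
    [-3.8,37.2,0,0],
    [-3.8,37.3,0,0],
    [-3.8,37.3,0,0],
    [-3.8,37.3,0,0],
    [0,0,0,0],
    [0,0,0,0]
  ]
}}

```text
t: 38.27
ee_pos: [0.5711, 0.0002, 0.0722]
orientation: [[-0.998, 0.07, -0.002], [0.07, 0.998, 0.0], [0.002, 0.0, -1.0]]
ft_force: [-0.3, -0.7, 0.0]
finger_gap: 0.0429
gripper_force: 0.0
```

>>> {"fn": "move_arm", "kwargs": {
  "increments": [
    [0,0,0,0],
    [0,0,0,0]
  ]
}}

```text
t: 38.43
ee_pos: [0.5712, -0.0026, 0.0728]
orientation: [[-0.997, 0.074, -0.001], [0.074, 0.997, -0.0], [0.001, -0.0, -1.0]]
ft_force: [0.2, -1.0, 0.1]
finger_gap: 0.0427
gripper_force: 0.0
```

```bash
python3 -c "
from h import *
wfit('b')"
```

```text
b at [ 0.5712 -0.0026  0.0728] wrist fit [ 0.5726 -0.0022 -0.0754] err 0.027
yaw 0.0011 shift [-1.3  0.6 72.9] norm 1
```

>>> {"fn": "move_arm", "kwargs": {
  "increments": [
    [-1.3,0.6,25,0],
    [0,0,25,0],
    [0,0,12,0],
    [0,0,6,0],
    [0,0,4,0],
    [0,0,0,0],
    [0,0,0,0]
  ]
}}

```text
t: 39.07
ee_pos: [0.5734, -0.0015, 0.0022]
orientation: [[-0.997, 0.073, 0.001], [0.073, 0.997, -0.0], [-0.001, -0.0, -1.0]]
ft_force: [-0.6, -0.1, 0.4]
finger_gap: 0.0427
gripper_force: 0.0
```

>>> {"fn": "move_arm", "kwargs": {
  "increments": [
    [0,0,0,0],
    [0,0,0,0],
    [0,0,0,0],
    [0,0,0,0],
    [0,0,0,0],
    [0,0,0,0]
  ],
  "fingers": 1
}}

```text
t: 39.57
ee_pos: [0.5733, -0.0012, 0.0022]
orientation: [[-0.997, 0.073, 0.001], [0.073, 0.997, -0.0], [-0.001, -0.0, -1.0]]
ft_force: [-1.8, 0.3, 6.5]
finger_gap: 0.0102
gripper_force: 59.3
```

>>> {"fn": "move_arm", "kwargs": {
  "increments": [
    [0,0,-2,0],
    [0,0,-5,0],
    [0,0,-15,0],
    [0,0,-25,0],
    [0,0,-25,0],
    [0,0,-10,0],
    [0,0,0,0],
    [0,0,0,0],
    [0,0,0,0],
    [0,0,0,0]
  ]
}}

```text
t: 40.4
ee_pos: [0.5721, -0.0011, 0.0816]
orientation: [[-0.997, 0.073, -0.002], [0.073, 0.997, 0.0], [0.002, 0.0, -1.0]]
ft_force: [0.7, 0.0, -3.6]
finger_gap: 0.0098
gripper_force: 58.9
```

>>> {"fn": "move_arm", "kwargs": {
  "increments": [
    [0,0,0,0],
    [0,0,0,0],
    [0,0,0,0]
  ]
}}

```text
t: 40.65
ee_pos: [0.5727, -0.0012, 0.0828]
orientation: [[-0.997, 0.073, -0.001], [0.073, 0.997, 0.0], [0.001, -0.0, -1.0]]
ft_force: [0.6, 0.1, -3.7]
finger_gap: 0.0101
gripper_force: 58.9
```

```bash
python3 -c "
from h import *
opts()"
```

```text
[ 0.5727 -0.0012  0.0828] 3.068536028950405 0.01014702097217934 [ 0.55106569  0.09659961 -3.66009306]
kit 0.064 yaw -0.1921 shift [ 34.3 361.3  80. ] norm 363
kit 0 yaw -0.1921 shift [ 34.3 297.3  80. ] norm 299
kit -0.064 yaw -0.1921 shift [ 34.3 233.3  80. ] norm 236
ret 0.064 yaw 0.0069 shift [  27.9 -234.7   80. ] norm 236
ret 0 yaw 0.0069 shift [  27.9 -298.7   80. ] norm 300
ret -0.064 yaw 0.0069 shift [  27.9 -362.7   80. ] norm 364
```

Case b is full (3.7 N): kit compartment 0.

>>> {"fn": "move_arm", "kwargs": {
  "increments": [
    [0,0,0,-0.096],
    [0,0,0,-0.096],
    [4.5,37.1,0,0],
    [4.5,37.1,0,0],
    [4.5,37.1,0,0],
    [4.5,37.2,0,0],
    [4.5,37.2,0,0],
    [4.5,37.2,0,0],
    [4.4,37.2,0,0],
    [4.4,37.2,0,0]
  ]
}}

```text
t: 41.48
ee_pos: [0.5012, 0.2915, 0.0832]
orientation: [[-0.993, -0.119, 0.0], [-0.119, 0.993, -0.0], [-0.0, -0.0, -1.0]]
ft_force: [0.8, -0.1, -4.0]
finger_gap: 0.0099
gripper_force: 59.2
```

>>> {"fn": "move_arm", "kwargs": {
  "increments": [
    [0,0,0,0],
    [0,0,0,0],
    [0,0,15,0],
    [0,0,20,0],
    [0,0,14,0],
    [0,0,0,0],
    [0,0,0,0],
    [0,0,0,0]
  ]
}}

```text
t: 42.15
ee_pos: [0.5027, 0.2894, 0.0353]
orientation: [[-0.993, -0.118, 0.001], [-0.118, 0.993, 0.0], [-0.001, 0.0, -1.0]]
ft_force: [-0.0, 0.2, -3.7]
finger_gap: 0.0101
gripper_force: 59.4
```

```bash
python3 -c "
from h import *
held(KITP,0,.0022)"
```

```text
model L,R,F [228.8 334.7] 146.6 seen 226 330 138 mm/px 0.42
yaw -0.0005 shift [-0.5  0.3 29.3] norm 1
```

>>> {"fn": "move_arm", "kwargs": {
  "increments": [
    [0.5,0.9,8,0],
    [0,0,8,0],
    [0,0,6,0],
    [0,0,3,0],
    [0,0,1,0],
    [0,0,0,0],
    [0,0,0,0]
  ]
}}

```text
t: 42.78
ee_pos: [0.5014, 0.2906, 0.0083]
orientation: [[-0.993, -0.119, -0.0], [-0.119, 0.993, -0.0], [0.0, -0.0, -1.0]]
ft_force: [0.8, 0.2, -3.9]
finger_gap: 0.0101
gripper_force: 59.5
```

>>> {"fn": "move_arm", "kwargs": {
  "increments": [
    [0,0,1,0],
    [0,0,0.5,0],
    [0,0,0,0],
    [0,0,0,0]
  ]
}}

```text
t: 43.12
ee_pos: [0.5014, 0.2906, 0.0068]
orientation: [[-0.993, -0.119, -0.0], [-0.119, 0.993, -0.0], [0.0, -0.0, -1.0]]
ft_force: [0.1, 0.2, -3.4]
finger_gap: 0.0102
gripper_force: 59.5
```

>>> {"fn": "move_arm", "kwargs": {
  "increments": [
    [0,0,0.8,0],
    [0,0,0,0],
    [0,0,0,0]
  ]
}}

```text
t: 43.37
ee_pos: [0.5015, 0.2906, 0.0062]
orientation: [[-0.993, -0.119, 0.0], [-0.119, 0.993, 0.0], [-0.0, 0.0, -1.0]]
ft_force: [-1.5, 0.9, 1.4]
finger_gap: 0.01
gripper_force: 60.1
```

Seated. Release and go to e.

>>> {"fn": "move_arm", "kwargs": {
  "increments": [
    [0,0,0,0],
    [0,0,0,0],
    [0,0,0,0],
    [0,0,-10,0],
    [0,0,-30,0],
    [0,0,-28,0],
    [0,0,0,0],
    [0,0,0,0],
    [0,0,0,0]
  ],
  "fingers": 0
}}

```text
t: 44.12
ee_pos: [0.5013, 0.2905, 0.0741]
orientation: [[-0.993, -0.119, 0.0], [-0.119, 0.993, -0.0], [-0.0, -0.0, -1.0]]
ft_force: [-0.5, 0.7, -0.4]
finger_gap: 0.0428
gripper_force: 0.0
```

```bash
python3 -c "
from h import *
c=CS['e']; plan(c[0],c[1],0,np.pi+c[2]); print(state()[1:])"
```

```text
yaw 0.1770 shift [  54.  -290.3   74.1] norm 295
(array([0.50132421, 0.29052048, 0.07407947]), np.float64(-3.022577205066093))
```

>>> {"fn": "move_arm", "kwargs": {
  "increments": [
    [0,0,0,0.0885],
    [0,0,0,0.0885],
    [6.8,-36.3,0,0],
    [6.8,-36.3,0,0],
    [6.8,-36.3,0,0],
    [6.8,-36.3,0,0],
    [6.7,-36.3,0,0],
    [6.7,-36.3,0,0],
    [6.7,-36.3,0,0],
    [6.7,-36.2,0,0]
  ]
}}

```text
t: 44.95
ee_pos: [0.4293, 0.0026, 0.0732]
orientation: [[-0.998, 0.058, -0.001], [0.058, 0.998, 0.0], [0.001, 0.0, -1.0]]
ft_force: [1.1, -0.1, 0.8]
finger_gap: 0.0425
gripper_force: 0.0
```

>>> {"fn": "move_arm", "kwargs": {
  "increments": [
    [0,0,0,0],
    [0,0,0,0],
    [0,0,0,0]
  ]
}}

```text
t: 45.2
ee_pos: [0.4304, 0.0039, 0.0735]
orientation: [[-0.998, 0.059, -0.001], [0.059, 0.998, 0.0], [0.001, 0.0, -1.0]]
ft_force: [0.7, -0.2, 0.3]
finger_gap: 0.0428
gripper_force: 0.0
```

```bash
python3 -c "
from h import *
wfit('e')"
```

```text
e at [0.4304 0.0039 0.0735] wrist fit [ 0.4325  0.0029 -0.0537] err 0.028
yaw -0.0041 shift [-2.  -1.4 73.6] norm 2
```

>>> {"fn": "move_arm", "kwargs": {
  "increments": [
    [-2,-1.2,25,-0.004],
    [0,0,25,0],
    [0,0,12,0],
    [0,0,6,0],
    [0,0,4,0],
    [0,0,0,0],
    [0,0,0,0]
  ]
}}

```text
t: 45.83
ee_pos: [0.4331, 0.0029, 0.0026]
orientation: [[-0.999, 0.053, 0.001], [0.053, 0.999, -0.0], [-0.001, -0.0, -1.0]]
ft_force: [-0.0, 0.4, 0.3]
finger_gap: 0.0425
gripper_force: 0.0
```

>>> {"fn": "move_arm", "kwargs": {
  "increments": [
    [0,0,0,0],
    [0,0,0,0],
    [0,0,0,0],
    [0,0,0,0],
    [0,0,0,0],
    [0,0,0,0]
  ],
  "fingers": 1
}}

```text
t: 46.33
ee_pos: [0.433, 0.0026, 0.0025]
orientation: [[-0.999, 0.054, 0.001], [0.054, 0.999, 0.0], [-0.001, 0.0, -1.0]]
ft_force: [0.5, 3.0, 6.2]
finger_gap: 0.01
gripper_force: 61.0
```

>>> {"fn": "move_arm", "kwargs": {
  "increments": [
    [0,0,-2,0],
    [0,0,-5,0],
    [0,0,-15,0],
    [0,0,-25,0],
    [0,0,-25,0],
    [0,0,-10,0],
    [0,0,0,0],
    [0,0,0,0],
    [0,0,0,0],
    [0,0,0,0]
  ]
}}

```text
t: 47.17
ee_pos: [0.4319, 0.0027, 0.0826]
orientation: [[-0.999, 0.054, -0.002], [0.054, 0.999, 0.0], [0.002, 0.0, -1.0]]
ft_force: [-0.5, -0.2, -4.5]
finger_gap: 0.0099
gripper_force: 59.6
```

>>> {"fn": "move_arm", "kwargs": {
  "increments": [
    [0,0,0,0],
    [0,0,0,0],
    [0,0,0,0]
  ]
}}

```text
t: 47.42
ee_pos: [0.4324, 0.0026, 0.0836]
orientation: [[-0.999, 0.054, -0.001], [0.054, 0.999, 0.0], [0.001, -0.0, -1.0]]
ft_force: [-0.3, -0.2, -4.3]
finger_gap: 0.01
gripper_force: 59.6
```

```bash
python3 -c "
from h import *
opts()"
```

```text
[0.4324 0.0026 0.0836] 3.087561937829032 0.010017158277690822 [-0.27982498 -0.16080423 -4.33424575]
kit 0.064 yaw -0.1730 shift [-104.5  340.9   80.8] norm 357
kit 0 yaw -0.1730 shift [-104.5  276.9   80.8] norm 296
kit -0.064 yaw -0.1730 shift [-104.5  212.9   80.8] norm 237
ret 0.064 yaw 0.0260 shift [-112.2 -227.2   80.8] norm 253
ret 0 yaw 0.0260 shift [-112.2 -291.2   80.8] norm 312
ret -0.064 yaw 0.0260 shift [-112.2 -355.2   80.8] norm 373
```

Case e is full (4.3 N): kit compartment −64.

>>> {"fn": "move_arm", "kwargs": {
  "increments": [
    [0,0,0,-0.0865],
    [0,0,0,-0.0865],
    [-17.1,35.6,0,0],
    [-17.1,35.6,0,0],
    [-17.1,35.6,0,0],
    [-17.1,35.6,0,0],
    [-17.1,35.6,0,0],
    [-17,35.6,0,0],
    [0,0,0,0],
    [0,0,0,0]
  ]
}}

```text
t: 48.25
ee_pos: [0.5089, 0.2285, 0.0831]
orientation: [[-0.993, -0.122, -0.001], [-0.122, 0.993, -0.0], [0.001, -0.0, -1.0]]
ft_force: [0.0, -1.1, -4.7]
finger_gap: 0.01
gripper_force: 60.0
```

>>> {"fn": "move_arm", "kwargs": {
  "increments": [
    [0,0,0,0],
    [0,0,15,0],
    [0,0,20,0],
    [0,0,14,0],
    [0,0,0,0],
    [0,0,0,0],
    [0,0,0,0]
  ]
}}

```text
t: 48.83
ee_pos: [0.5095, 0.2264, 0.0361]
orientation: [[-0.993, -0.118, 0.001], [-0.118, 0.993, 0.0], [-0.001, 0.0, -1.0]]
ft_force: [0.1, 0.2, -3.8]
finger_gap: 0.0098
gripper_force: 60.0
```

```bash
python3 -c "
from h import *
held(KITP,-.064,.0025)"
```

```text
model L,R,F [227.6 333.1] 148.3 seen 227 330 138 mm/px 0.42
yaw -0.0006 shift [-1.2 -0.3 29.8] norm 1
```

>>> {"fn": "move_arm", "kwargs": {
  "increments": [
    [0,0,8,0],
    [0,0,8,0],
    [0,0,6,0],
    [0,0,3,0],
    [0,0,2,0],
    [0,0,0,0],
    [0,0,0,0]
  ]
}}

```text
t: 49.47
ee_pos: [0.5089, 0.2268, 0.0079]
orientation: [[-0.993, -0.119, -0.0], [-0.119, 0.993, -0.0], [0.0, -0.0, -1.0]]
ft_force: [0.3, 0.4, -3.7]
finger_gap: 0.0099
gripper_force: 60.1
```

>>> {"fn": "move_arm", "kwargs": {
  "increments": [
    [0,0,1,0],
    [0,0,0.5,0],
    [0,0,0,0],
    [0,0,0,0]
  ]
}}

```text
t: 49.8
ee_pos: [0.509, 0.227, 0.0067]
orientation: [[-0.993, -0.119, 0.0], [-0.119, 0.993, 0.0], [-0.0, 0.0, -1.0]]
ft_force: [-1.4, 0.9, 0.1]
finger_gap: 0.0098
gripper_force: 60.5
```

>>> {"fn": "move_arm", "kwargs": {
  "increments": [
    [0,0,0.8,0],
    [0,0,0,0],
    [0,0,0,0]
  ]
}}

```text
t: 50.05
ee_pos: [0.5091, 0.2272, 0.0065]
orientation: [[-0.993, -0.119, 0.0], [-0.119, 0.993, 0.001], [-0.0, 0.001, -1.0]]
ft_force: [-6.0, 2.8, 8.3]
finger_gap: 0.0102
gripper_force: 61.8
```

Seated. Release and go to f.

>>> {"fn": "move_arm", "kwargs": {
  "increments": [
    [0,0,-0.5,0],
    [0,0,0,0],
    [0,0,0,0],
    [0,0,-10,0],
    [0,0,-30,0],
    [0,0,-28,0],
    [0,0,0,0],
    [0,0,0,0],
    [0,0,0,0]
  ],
  "fingers": 0
}}

```text
t: 50.8
ee_pos: [0.509, 0.2267, 0.0743]
orientation: [[-0.993, -0.119, 0.0], [-0.119, 0.993, -0.0], [-0.0, -0.0, -1.0]]
ft_force: [-0.4, 0.4, 0.4]
finger_gap: 0.0428
gripper_force: 0.0
```

```bash
python3 -c "
from h import *
c=CS['f']; plan(c[0],c[1],0,np.pi+c[2]); print(state()[1:])"
```

```text
yaw 0.1609 shift [  57.7 -325.    74.3] norm 330
(array([0.50896878, 0.22673487, 0.07425978]), np.float64(-3.0226796012434884))
```

>>> {"fn": "move_arm", "kwargs": {
  "increments": [
    [0,0,0,0.0805],
    [0,0,0,0.0804],
    [7.2,-40.6,0,0],
    [7.2,-40.6,0,0],
    [7.2,-40.6,0,0],
    [7.2,-40.6,0,0],
    [7.2,-40.6,0,0],
    [7.2,-40.6,0,0],
    [7.2,-40.7,0,0],
    [7.2,-40.7,0,0]
  ]
}}

```text
t: 51.63
ee_pos: [0.4365, -0.097, 0.0735]
orientation: [[-0.999, 0.042, -0.001], [0.042, 0.999, 0.0], [0.001, 0.0, -1.0]]
ft_force: [1.6, 0.8, -0.2]
finger_gap: 0.0427
gripper_force: 0.0
```

>>> {"fn": "move_arm", "kwargs": {
  "increments": [
    [0,0,0,0],
    [0,0,0,0],
    [0,0,0,0],
    [0,0,0,0]
  ]
}}

```text
t: 51.97
ee_pos: [0.4378, -0.0944, 0.0738]
orientation: [[-0.999, 0.041, -0.001], [0.041, 0.999, 0.0], [0.001, 0.0, -1.0]]
ft_force: [-0.0, 0.3, 0.4]
finger_gap: 0.0429
gripper_force: 0.0
```

```bash
python3 -c "
from h import *
wfit('f')"
```

```text
f at [ 0.4378 -0.0944  0.0738] wrist fit [ 0.4398 -0.0961 -0.0351] err 0.029
yaw -0.0050 shift [-1.9 -1.8 73.9] norm 3
```

>>> {"fn": "move_arm", "kwargs": {
  "increments": [
    [-1.9,-1.6,25,-0.005],
    [0,0,25,0],
    [0,0,12,0],
    [0,0,6,0],
    [0,0,4,0],
    [0,0,0,0],
    [0,0,0,0]
  ]
}}

```text
t: 52.6
ee_pos: [0.4402, -0.097, 0.0029]
orientation: [[-0.999, 0.036, 0.001], [0.036, 0.999, -0.0], [-0.001, -0.0, -1.0]]
ft_force: [-0.1, 0.1, 1.0]
finger_gap: 0.0427
gripper_force: 0.0
```

>>> {"fn": "move_arm", "kwargs": {
  "increments": [
    [0,0,0,0],
    [0,0,0,0],
    [0,0,0,0],
    [0,0,0,0],
    [0,0,0,0],
    [0,0,0,0]
  ],
  "fingers": 1
}}

```text
t: 53.1
ee_pos: [0.4401, -0.0972, 0.0029]
orientation: [[-0.999, 0.037, 0.001], [0.037, 0.999, -0.0], [-0.001, -0.0, -1.0]]
ft_force: [0.2, 1.7, 6.0]
finger_gap: 0.0104
gripper_force: 59.4
```

>>> {"fn": "move_arm", "kwargs": {
  "increments": [
    [0,0,-2,0],
    [0,0,-5,0],
    [0,0,-15,0],
    [0,0,-25,0],
    [0,0,-25,0],
    [0,0,-10,0],
    [0,0,0,0],
    [0,0,0,0],
    [0,0,0,0],
    [0,0,0,0]
  ]
}}

```text
t: 53.93
ee_pos: [0.4391, -0.0969, 0.0829]
orientation: [[-0.999, 0.037, -0.002], [0.037, 0.999, 0.001], [0.002, 0.001, -1.0]]
ft_force: [0.0, 0.5, -0.8]
finger_gap: 0.0097
gripper_force: 58.6
```

>>> {"fn": "move_arm", "kwargs": {
  "increments": [
    [0,0,0,0],
    [0,0,0,0],
    [0,0,0,0]
  ]
}}

```text
t: 54.18
ee_pos: [0.4395, -0.0971, 0.0838]
orientation: [[-0.999, 0.037, -0.001], [0.037, 0.999, 0.0], [0.001, 0.0, -1.0]]
ft_force: [0.3, 0.5, -0.1]
finger_gap: 0.0099
gripper_force: 58.6
```

```bash
python3 -c "
from h import *
opts()"
```

```text
[ 0.4395 -0.0971  0.0838] 3.104698331986483 0.009930959037664696 [ 0.34733833  0.4960241  -0.07233484]
kit 0.064 yaw -0.1559 shift [-109.2  440.7   81. ] norm 454
kit 0 yaw -0.1559 shift [-109.2  376.7   81. ] norm 392
kit -0.064 yaw -0.1559 shift [-109.2  312.7   81. ] norm 331
ret 0.064 yaw 0.0431 shift [ -97.1 -128.5   81. ] norm 161
ret 0 yaw 0.0431 shift [ -97.1 -192.5   81. ] norm 216
ret -0.064 yaw 0.0431 shift [ -97.1 -256.5   81. ] norm 274
```

Case f is empty: return compartment +64.

>>> {"fn": "move_arm", "kwargs": {
  "increments": [
    [0,0,0,0.043],
    [-19,-25.7,0,0],
    [-19,-25.7,0,0],
    [-19,-25.7,0,0],
    [-19,-25.7,0,0],
    [-19,-25.7,0,0],
    [0,0,0,0],
    [0,0,0,0],
    [0,0,0,0]
  ]
}}

```text
t: 54.93
ee_pos: [0.5237, -0.2324, 0.0837]
orientation: [[-0.997, 0.08, -0.001], [0.08, 0.997, 0.001], [0.001, 0.001, -1.0]]
ft_force: [0.1, -0.3, -0.5]
finger_gap: 0.0097
gripper_force: 58.8
```

>>> {"fn": "move_arm", "kwargs": {
  "increments": [
    [0,0,15,0],
    [0,0,20,0],
    [0,0,14,0],
    [0,0,0,0],
    [0,0,0,0],
    [0,0,0,0]
  ]
}}

```text
t: 55.43
ee_pos: [0.5245, -0.2326, 0.0365]
orientation: [[-0.997, 0.079, 0.001], [0.079, 0.997, -0.001], [-0.001, -0.001, -1.0]]
ft_force: [0.3, -0.5, -0.4]
finger_gap: 0.01
gripper_force: 58.8
```

```bash
python3 -c "
from h import *
held(RET,.064,.0029)"
```

```text
model L,R,F [227.3 332.6] 148.5 seen 227 330 139 mm/px 0.42
yaw 0.0006 shift [-1.5  0.  29.7] norm 1
```

>>> {"fn": "move_arm", "kwargs": {
  "increments": [
    [0,0,8,0],
    [0,0,8,0],
    [0,0,6,0],
    [0,0,3,0],
    [0,0,2,0],
    [0,0,0,0],
    [0,0,0,0]
  ]
}}

```text
t: 56.07
ee_pos: [0.5241, -0.2329, 0.0082]
orientation: [[-0.997, 0.08, -0.0], [0.08, 0.997, 0.0], [0.0, 0.0, -1.0]]
ft_force: [0.5, 0.7, 0.1]
finger_gap: 0.0098
gripper_force: 58.8
```

>>> {"fn": "move_arm", "kwargs": {
  "increments": [
    [0,0,1,0],
    [0,0,0.5,0],
    [0,0,0,0],
    [0,0,0,0]
  ]
}}

```text
t: 56.4
ee_pos: [0.5242, -0.2328, 0.0069]
orientation: [[-0.997, 0.08, 0.0], [0.08, 0.997, -0.0], [-0.0, -0.0, -1.0]]
ft_force: [-0.5, 1.4, 2.2]
finger_gap: 0.0101
gripper_force: 59.1
```

>>> {"fn": "move_arm", "kwargs": {
  "increments": [
    [0,0,0.6,0],
    [0,0,0,0],
    [0,0,0,0]
  ]
}}

```text
t: 56.65
ee_pos: [0.5243, -0.2327, 0.0068]
orientation: [[-0.997, 0.08, 0.0], [0.08, 0.997, -0.0], [-0.0, -0.0, -1.0]]
ft_force: [-4.2, 4.7, 10.1]
finger_gap: 0.0101
gripper_force: 60.2
```

>>> {"fn": "move_arm", "kwargs": {
  "increments": [
    [0,0,-0.5,0],
    [0,0,0,0],
    [0,0,0,0],
    [0,0,-10,0],
    [0,0,-30,0],
    [0,0,-30,0],
    [0,0,-20,0],
    [0,0,0,0],
    [0,0,0,0],
    [0,0,0,0]
  ],
  "fingers": 0
}}

```text
t: 57.48
ee_pos: [0.5239, -0.2327, 0.0963]
orientation: [[-0.997, 0.08, -0.0], [0.08, 0.997, 0.0], [0.0, 0.0, -1.0]]
ft_force: [0.1, 0.1, -0.3]
finger_gap: 0.0427
gripper_force: 0.0
```

Run:
```python
from h import *
T=r.grab_frame("top"); C=r.grab_frame("scene"); mt,mc=mask(T["img"]),mask(C["img"])
p0=np.array([.3888,.2761,1.69]); 
for v in([(T,mt)],[(C,mc)],[(T,mt),(C,mc)]): print(fit(v,BARX,p0,pad=4))
for n,P in(("kit",KITP),("ret",RET)):
  for v in([(T,mt)],[(C,mc)]): print(n,fit(v,KIT if n=="kit" else TRAY,P))
o=fit([(T,mt),(C,mc)],BARX,p0,pad=4)[0]; print(state()[1:]); plan(o[0],o[1],-.014,o[2])
im=np.hstack([cv2.resize(T["img"][140:260,110:270],(400,300),interpolation=cv2.INTER_CUBIC),cv2.resize(C["img"][100:280,300:540-0],(400,300),interpolation=cv2.INTER_CUBIC)])
b=np.hstack([cv2.resize(T["img"][140:260,290:450],(400,300),interpolation=cv2.INTER_CUBIC),cv2.resize(C["img"][230:380,130:330],(400,300),interpolation=cv2.INTER_CUBIC)])
cv2.imwrite("pics/c1.png",np.vstack([im,b])[:,:,::-1])
```

```text
(array([0.38751234, 0.27597053, 1.68814788]), np.float64(0.10475164651870728))
(array([0.38794358, 0.27817525, 1.69512809]), np.float64(0.613717794418335))
(array([0.38763517, 0.27631692, 1.69125036]), np.float64(0.3606066107749939))
kit (array([0.5029502 , 0.28943324, 0.11909097]), np.float64(0.03703415393829346))
kit (array([0.50370088, 0.29056147, 0.11371071]), np.float64(0.17940592765808105))
ret (array([ 0.52902984, -0.30713724, -0.22603909]), np.float64(0.45774590969085693))
ret (array([ 0.52152689, -0.29655096, -0.08272048]), np.float64(0.07135701179504395))
(array([ 0.52367459, -0.23256437,  0.09564257]), np.float64(3.061682236868178))
yaw 1.3704 shift [521.5 -73.9 109.6] norm 527
```

View pics/c1.png

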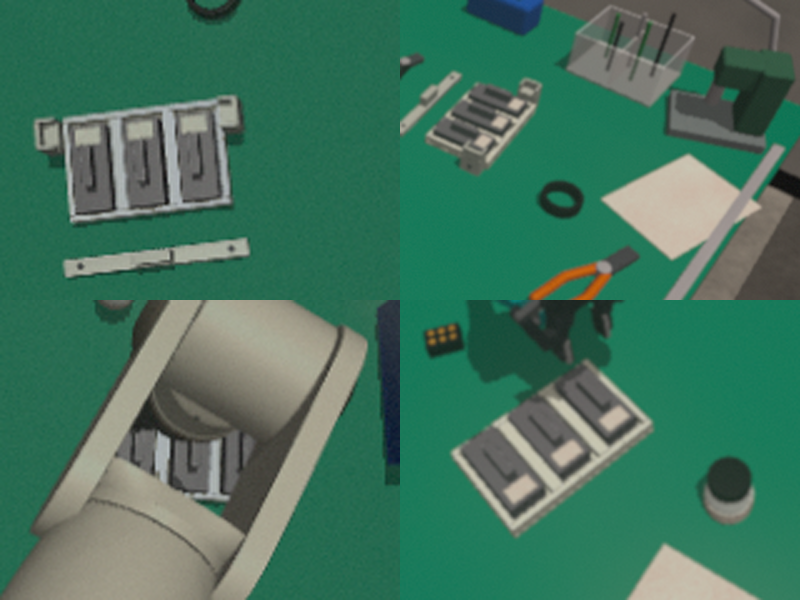

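All six cases lie flat in their compartments (kit at (145,160) and return at (555,445) in the montage), and the bar is unmoved at (157,257). I go for the bar.

>>> {"fn": "move_arm", "kwargs": {
  "increments": [
    [0,0,0,0.1246],
    [0,0,0,0.1246],
    [0,0,0,0.1246],
    [0,0,0,0.1246],
    [0,0,0,0.1246],
    [0,0,0,0.1246],
    [0,0,0,0.1246],
    [0,0,0,0.1246],
    [0,0,0,0.1246],
    [0,0,0,0.1246]
  ]
}}

```text
t: 58.42
ee_pos: [0.5238, -0.2326, 0.0956]
orientation: [[-0.236, 0.972, -0.001], [0.972, 0.236, 0.001], [0.001, -0.001, -1.0]]
ft_force: [-0.9, -0.6, -0.2]
finger_gap: 0.0427
gripper_force: 0.0
```

>>> {"fn": "move_arm", "kwargs": {
  "increments": [
    [0,0,0,0.1244],
    [37.2,-5.3,0,0],
    [37.2,-5.3,0,0],
    [37.2,-5.3,0,0],
    [37.2,-5.3,0,0],
    [37.2,-5.3,0,0],
    [37.2,-5.3,0,0],
    [37.2,-5.3,0,0],
    [37.2,-5.3,0,0]
  ]
}}

```text
t: 59.17
ee_pos: [0.445, 0.059, 0.096]
orientation: [[-0.12, 0.993, -0.001], [0.993, 0.12, -0.0], [0.0, -0.001, -1.0]]
ft_force: [1.6, -0.1, -0.1]
finger_gap: 0.0428
gripper_force: 0.0
```

>>> {"fn": "move_arm", "kwargs": {
  "increments": [
    [37.3,-5.3,0,0],
    [37.3,-5.3,0,0],
    [37.3,-5.3,0,0],
    [37.3,-5.3,0,0],
    [37.3,-5.3,0,0],
    [37.3,-5.3,0,0],
    [0,0,0,0],
    [0,0,0,0],
    [0,0,0,0],
    [0,0,0,0]
  ]
}}

```text
t: 60.0
ee_pos: [0.3879, 0.275, 0.0962]
orientation: [[-0.119, 0.993, -0.001], [0.993, 0.119, -0.001], [-0.001, -0.001, -1.0]]
ft_force: [0.3, 0.3, 0.5]
finger_gap: 0.0427
gripper_force: 0.0
```

Run:
```python
from h import *
s,p,a=state(); print(p,a)
W=r.grab_frame("wrist"); m=mask(W["img"])
o,e=fit([(W,m)],BARX,np.array([.3880,.2763,1.69]),pad=6); print(o,e); plan(o[0],o[1],-.014,o[2])
```

```text
[0.38793465 0.27499883 0.09617417] 1.6903768245286281
[0.38918384 0.27585337 1.69173881] 0.0577465295791626
yaw -0.0020 shift [  0.9   1.2 110.3] norm 1
```

>>> {"fn": "move_arm", "kwargs": {
  "increments": [
    [0.9,1,35,0],
    [0,0,35,0],
    [0,0,20,0],
    [0,0,12,0],
    [0,0,8,0],
    [0,0,0,0],
    [0,0,0,0]
  ]
}}

```text
t: 60.63
ee_pos: [0.3891, 0.2765, -0.013]
orientation: [[-0.119, 0.993, 0.0], [0.993, 0.119, -0.0], [-0.0, 0.0, -1.0]]
ft_force: [-0.7, -0.6, 1.2]
finger_gap: 0.0429
gripper_force: 0.0
```

>>> {"fn": "move_arm", "kwargs": {
  "increments": [
    [0,0,0,0],
    [0,0,0,0],
    [0,0,0,0],
    [0,0,0,0],
    [0,0,0,0],
    [0,0,0,0]
  ],
  "fingers": 1
}}

```text
t: 61.13
ee_pos: [0.3893, 0.2771, -0.0123]
orientation: [[-0.12, 0.993, 0.002], [0.993, 0.12, 0.0], [0.0, 0.002, -1.0]]
ft_force: [-2.2, -2.7, 7.1]
finger_gap: 0.0123
gripper_force: 59.1
```

>>> {"fn": "move_arm", "kwargs": {
  "increments": [
    [0,0,-2,0],
    [0,0,-8,0],
    [0,0,-20,0],
    [0,0,-25,0],
    [0,0,-20,0],
    [0,0,-10,0],
    [0,0,0,0],
    [0,0,0,0],
    [0,0,0,0]
  ]
}}

```text
t: 61.88
ee_pos: [0.3882, 0.2766, 0.0705]
orientation: [[-0.12, 0.993, -0.001], [0.993, 0.12, -0.001], [-0.001, -0.002, -1.0]]
ft_force: [1.0, 0.4, -1.7]
finger_gap: 0.0124
gripper_force: 58.8
```

```bash
python3 -c "
from h import *
s,p,a=state(); print(p,a,s['finger_gap'],s['ft_force']); plan(*at(KITP,.04,0),.019,KITP[2]+np.pi/2)"
```

```text
[0.38815325 0.27659251 0.07045057] 1.6912659256281386 0.012424288730652058 [ 1.03905358  0.35711529 -1.71543375]
yaw 0.0015 shift [ -0.5 155.9  51.5] norm 156
```

Bar held. Carry it over the notches.

>>> {"fn": "move_arm", "kwargs": {
  "increments": [
    [0,10,0,0],
    [0,20,0,0],
    [0,30,0,0],
    [0,36,0,0],
    [0,30,0,0],
    [0,20,0,0],
    [0,10,0,0],
    [0,0,0,0],
    [0,0,0,0],
    [0,0,0,0]
  ]
}}

```text
t: 62.72
ee_pos: [0.5425, 0.2955, 0.0711]
orientation: [[-0.121, 0.993, -0.001], [0.993, 0.121, -0.0], [-0.0, -0.001, -1.0]]
ft_force: [0.2, -0.4, -1.8]
finger_gap: 0.012
gripper_force: 58.9
```

>>> {"fn": "move_arm", "kwargs": {
  "increments": [
    [0,0,10,0],
    [0,0,10,0],
    [0,0,5,0],
    [0,0,0,0],
    [0,0,0,0],
    [0,0,0,0],
    [0,0,0,0]
  ]
}}

```text
t: 63.3
ee_pos: [0.5437, 0.2957, 0.047]
orientation: [[-0.12, 0.993, 0.001], [0.993, 0.12, 0.0], [0.0, 0.001, -1.0]]
ft_force: [-0.7, -1.0, -2.0]
finger_gap: 0.0123
gripper_force: 58.9
```

Run:
```python
from h import *
s,p,a=state(); print(p,a,s["ft_force"]); plan(*at(KITP,.04,0),.0217,KITP[2]+np.pi/2)
W=r.grab_frame("wrist"); im=W["img"].copy(); zb=p[2]+.0127
D=lambda Q,P,c,z=0:[cv2.polylines(im,[np.round(cv2.convexHull(proj(W,q).astype(np.float32))*8).astype(int)],True,c,shift=3) for q in place(Q,P,z)]
D(SUP,KITP,(255,0,0)); D(BARX,[*at(KITP,.04,0),KITP[2]+np.pi/2],(0,0,255),zb)
cv2.imwrite("pics/b1.png",cv2.resize(im[:330,100:500],(800,600)[:2] if 0 else (727,600),interpolation=cv2.INTER_CUBIC)[:,:,::-1])
```

```text
[0.54373543 0.29574423 0.04697589] 1.6913655893682167 [-0.71057483 -0.96580464 -2.01569401]
yaw 0.0016 shift [-1.  -0.8 25.3] norm 1
```

View pics/b1.png

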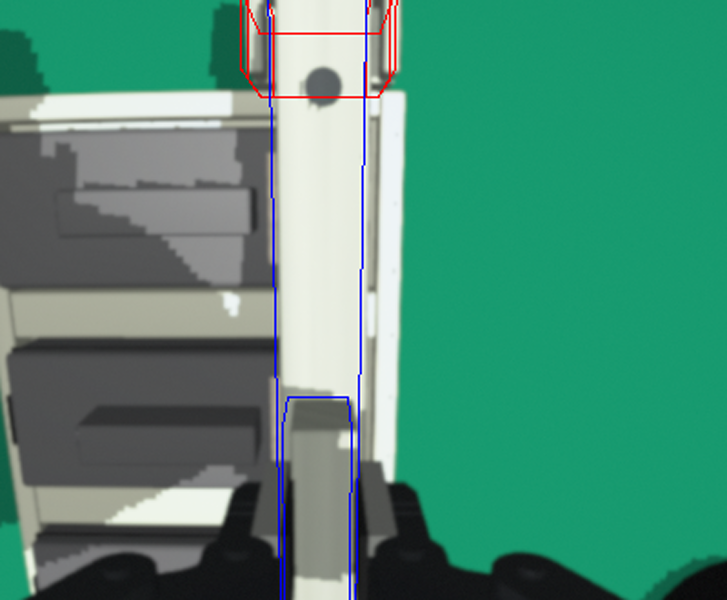

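The bar lies within about 1 mm of the target outline, between the cheeks (bar end at (318,90)). I apply (−1, −0.8) mm and lower it.

>>> {"fn": "move_arm", "kwargs": {
  "increments": [
    [-1,-0.8,0,0.0016],
    [0,0,6,0],
    [0,0,6,0],
    [0,0,5,0],
    [0,0,4,0],
    [0,0,2,0],
    [0,0,0,0],
    [0,0,0,0]
  ]
}}

```text
t: 64.02
ee_pos: [0.5429, 0.2945, 0.0235]
orientation: [[-0.119, 0.993, -0.0], [0.993, 0.119, -0.0], [-0.0, -0.0, -1.0]]
ft_force: [-0.3, -0.2, -2.4]
finger_gap: 0.0125
gripper_force: 58.9
```

>>> {"fn": "move_arm", "kwargs": {
  "increments": [
    [0,0,1,0],
    [0,0,0,0],
    [0,0,0,0]
  ]
}}

```text
t: 64.27
ee_pos: [0.5429, 0.2946, 0.0227]
orientation: [[-0.119, 0.993, 0.0], [0.993, 0.119, -0.0], [-0.0, 0.0, -1.0]]
ft_force: [-0.1, 0.1, -1.7]
finger_gap: 0.012
gripper_force: 58.9
```

>>> {"fn": "move_arm", "kwargs": {
  "increments": [
    [0,0,1,0],
    [0,0,0,0],
    [0,0,0,0]
  ]
}}

```text
t: 64.52
ee_pos: [0.543, 0.2946, 0.0217]
orientation: [[-0.119, 0.993, 0.0], [0.993, 0.119, 0.0], [-0.0, 0.0, -1.0]]
ft_force: [0.7, -0.2, 0.5]
finger_gap: 0.0123
gripper_force: 59.0
```

Contact at 0.0217, exactly the predicted seat height. A touch more, then release and retreat.

>>> {"fn": "move_arm", "kwargs": {
  "increments": [
    [0,0,0.4,0],
    [0,0,0,0],
    [0,0,0,0]
  ]
}}

```text
t: 64.77
ee_pos: [0.543, 0.2946, 0.0217]
orientation: [[-0.119, 0.993, 0.0], [0.993, 0.119, 0.0], [0.0, 0.0, -1.0]]
ft_force: [-2.6, -1.4, 4.8]
finger_gap: 0.0122
gripper_force: 59.8
```

>>> {"fn": "move_arm", "kwargs": {
  "increments": [
    [0,0,0,0],
    [0,0,0,0],
    [0,0,0,0],
    [0,0,0,0],
    [0,0,-5,0],
    [0,0,-15,0],
    [0,0,-30,0],
    [0,0,-30,0],
    [0,0,-30,0],
    [0,0,0,0]
  ],
  "fingers": 0
}}

```text
t: 65.6
ee_pos: [0.5449, 0.2954, 0.1379]
orientation: [[-0.119, 0.993, 0.008], [0.993, 0.119, 0.003], [0.002, 0.008, -1.0]]
ft_force: [0.3, 0.5, 1.8]
finger_gap: 0.0426
gripper_force: 0.0
```

>>> {"fn": "move_arm", "kwargs": {
  "increments": [
    [-35,0,0,0],
    [-35,0,0,0],
    [-35,0,0,0],
    [-35,0,0,0],
    [-35,0,0,0],
    [-35,0,0,0],
    [-35,0,0,0],
    [0,0,0,0],
    [0,0,0,0],
    [0,0,0,0]
  ]
}}

```text
t: 66.43
ee_pos: [0.5719, 0.0514, 0.1314]
orientation: [[-0.118, 0.993, 0.0], [0.993, 0.118, 0.0], [0.0, 0.0, -1.0]]
ft_force: [-0.7, 0.7, -0.3]
finger_gap: 0.0424
gripper_force: 0.0
```

Run:
```python
from h import *
T=r.grab_frame("top"); C=r.grab_frame("scene"); mt,mc=mask(T["img"]),mask(C["img"])
for v in([(T,mt)],[(C,mc)]): print(fit(v,KIT+BAR_IN,KITP))
F=np.load("f0.npy",allow_pickle=True); d=np.abs(T["img"].astype(int)-F[0]["img"]).max(2)
a=cv2.resize(T["img"][130:300],None,fx=1.42,fy=1.42,interpolation=cv2.INTER_CUBIC); b=cv2.resize(C["img"][130:220,300:400],(400,350),interpolation=cv2.INTER_CUBIC)
c=cv2.resize(T["img"][170:240,115:215],(395,350),interpolation=cv2.INTER_CUBIC)
cv2.imwrite("pics/e1.png",np.vstack([a[:,:795],np.hstack([b,c])])[:,:,::-1][:600])
```

```text
(array([0.50366266, 0.28790994, 0.12550577]), np.float64(0.2701086401939392))
(array([0.50362859, 0.29048161, 0.11391619]), np.float64(0.3377891778945923))
```

View pics/e1.png

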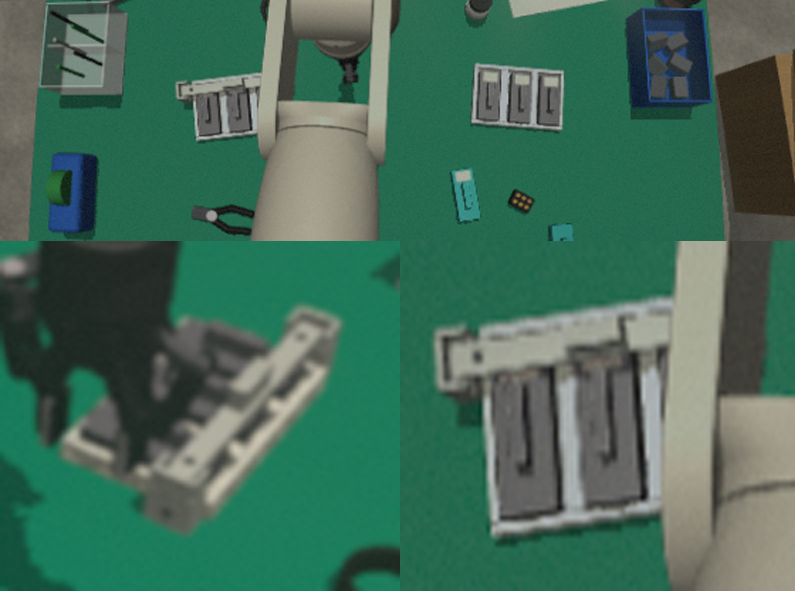

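The bar sits down between the cheeks at both ends ((325,335) and (175,480) in the scene crop). All cases are stowed and the other things are undisturbed.

```bash
python3 -c "
from station import r
print(r.close_job())"
```

```text
the job is handed in; nothing more can be done
None
```

The job is handed in, with no verdict returned: the three full cases are in the kit tray, the three empty ones in the return tray, and the bar is back down in both supports.

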